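# Complete the three-tin gift box from the display

### The arm

A 6-joint arm with a two-finger parallel gripper is mounted at the origin on the work surface. World frame = base frame: x ahead of the robot, y to its left, z up, the work surface at z = 0. Lengths are in m, angles in rad, forces in N, time in s.
With the tool pointing down it reaches from about 0.225 to 0.875 m from the base axis. Payload 3.4 kg.
Tool frame: the origin (TCP) lies at the very end of the fingers, on their centre line; the grasp point (between the pads) lies 19 mm behind it (manip.grasp_offset is the distance from the TCP to the grasp point, in m); x points along the fingers, y is the direction in which the jaws open and shut, and the axes are right-handed (so a half turn about x gives the same grasp; the last joint's range is limited). The gripper opens to 85 mm and grips with 20 to 120 N. Pads are 22 mm wide; open, the fingers measure 114 mm over their backs; the gripper's body (76 mm by 85 mm) begins 54 mm behind the grasp point. The pads swing forward as they close: fully open they stand 13 mm farther back than shut.
Start: joints at [-1.467, 0.276, 1.505, -0, 1.361, -0.121], TCP at [0.128, -0.561, 0.231] pointing down, gripper open.
Joint ranges: [-2.89, 2.89], [-0.75, 2.08], [0.22, 2.7], [-1.18, 4.32], [0.11, 2.71], [-2.7, 2.7]. Speed limits (rad/s): [2.57, 2.57, 3.14, 3.14, 3.14, 3.14].

### API

Orientations are given as a unit quaternion [w, x, y, z].
In Python, from rig import manip gives the robot as it stands.
- The arm moves only by the tool step_arm, never from a script. Its argument "increments" is a list of rows, each an object with "grip": the opening, from 0 (shut) to 1 (fully open); "delta_pos": the shift along the world's x, y, z in m, a list of three; "twist": the turn about the world's z in degrees. A call has 1 to 10 rows; each row shifts and turns the commanded pose from where the row before left it; what a row does not reach is not made up. A row lasts 1/12 s, in which the tool goes at most 41.7 mm and 7.16 degrees, less where a joint would pass 70% of its speed; a pose out of reach is approached as far as the arm can. A call with a gripper value outside its range is refused whole. The fingers move at their own pace and stop on an object; "force" is the grip in N (left out, the last holds). Time passes only in rows, so rows that do not move let the fingers close. It gives the time, the measured TCP pose, the force and the opening at its end, in the units of the state.
- manip.get_state(): the state, without advancing time (a new reading comes with each control period).
- manip.get_image(name): name is "scene" or "side" or "wrist"; returns a dict with "img" (480x640x3 uint8, red, green, blue), "fx", "fy", "cx", "cy" (pixels), "rvec" (rotation vector, rad) and "tvec" (3), from world to camera coordinates, as OpenCV has them; the wrist camera has in their place "mount" (4x4, takes a point from camera to tool coordinates, whose origin is the TCP and whose axes are the tool frame's). Camera axes: x right, y down, z forward; pixel columns grow to the right and rows downward; lengths in m; the calibration is good to about 2 mm. A picture is of the moment at which its call begins: read the wrist's pose just before it. There is no depth.
- manip.sign_off(): hands the job in, once; it reports no verdict.
The state is a dict: "clock": time; "qpos": joint angles; "qd": joint speeds; "effort": joint torques, N m; "position": TCP position; "ee_rot": TCP orientation; "contact_force": force on the tool from outside, world axes, zero at the start; "moment": the same for the moment, N m; "width": finger opening in m.
Only numpy, scipy, OpenCV 4.12 (cv2) and the standard library are available. Lean on these libraries where they do the work, as an engineer would, in place of code of your own. Each camera call takes 0.05 s, during which the arm holds its last target. There are 200 camera calls.

### The job

The gift box on the counter still lacks its third tin, and the one for it stands hemmed in on the wooden display board behind and between a carton, a jar and a tumbler. Stand all three of these on the slate slab first, then lay the tin flat in the empty compartment of the gift box, and only then put the carton, jar and tumbler back, each upright on the very spot of the board where it stood at the start and the carton square to the board. Tip nothing over and leave the two tins already in the box in their compartments.

Things in the scene. Friction and masses are not known exactly. Their poses are not given: they have to be found in the camera images.
- tin: The tin to fetch: closed round tin, diameter 56, height 40, brown with a brass-coloured lid, about 0.18 kg. Stands upright on the display board, with the three tall things about 10 to 20 mm away to its left, right and robot side. Origin: centre of its underside, z up.
- carton: White card carton, rigid, plain box 44 (its x) by 56 (its y) by 86 high, with a thin folded ridge (5 thick, 10 high, along its y) along the middle of the top, 96 high in all; about 0.25 kg. Stands upright, square to the board (its x along the board's x). Origin: centre of its underside, z up.
- jar: Round amber glass jar with a steel screw lid, height 90, closed; straight body of diameter 54 up to 60, then a shoulder and the lid (diameter 48, 74 to 90); about 0.3 kg. Stands upright. Origin: centre of its underside, z up.
- tumbler: Black open tumbler, diameter 49 at the foot and 55 at the rim, height 88, wall 3, rigid; about 0.25 kg. Stands upright, mouth up. Origin: centre of its underside, z up.
- board: Fixed dark wooden board, 190 (x) by 200 (y), 12 thick; ledge 10 wide, 16 high along its +x edge, a card holder 27 high just inside it. Origin: centre of underside. In its frame: tin near x 15, y 0; one tall thing near x -55, y 0 (free room on its y sides), the others near x 10, y 70 and -70 (free room on their x sides); which is which varies.
- slab: Fixed dark grey slate slab, the side area, 270 (its x) by 110 (its y) by 10 thick; its top is bare at the start and 10 above the counter. It lies left or right of the board. Origin: centre of its underside.
- gift_box: Fixed open grey gift box without its lid, 238 (its x) by 82 (its y) by 20 high, walls and dividers 4 thick, floor 4 thick; three compartments 74 by 74 side by side along its x, centres at x = -78, 0 and +78. It lies left or right of the board, and the slab on the other side. Origin: centre of its underside.
- pad: White paper disc, diameter 52, 2 thick, fixed in the middle of the floor of the empty compartment of the gift box; the tin comes to lie on it. Origin: centre of its underside, 4 above the counter; the tin's underside rests 6 above the counter.
- tin_a: Tin of the same make (diameter 56, height 40) lying loose in one compartment of the gift box, upright; it stays there. Origin: centre of its underside.
- tin_b: Tin of the same make (diameter 56, height 40) lying loose in another compartment of the gift box, upright; it stays there. Origin: centre of its underside.

How it is judged:
On the way, in this order (a step that is already met when the one before it is completed fails the run):
1. the carton, jar and tumbler all stand upright on the slab, let go, before the tin has left its place (moved less than 30 mm) (x of carton in the frame of slab between -0.135 and 0.135 m and y of carton in the frame of slab between -0.055 and 0.055 m and z of each of carton, jar, tumbler in the frame of slab below 0.014 m and angle between each of carton, jar, tumbler's own z axis and vertical below 0.12 rad and x of jar in the frame of slab between -0.135 and 0.135 m and y of jar in the frame of slab between -0.055 and 0.055 m and x of tumbler in the frame of slab between -0.135 and 0.135 m and y of tumbler in the frame of slab between -0.055 and 0.055 m and contact force between the fingers and carton below 0.3 N and contact force between the fingers and jar below 0.3 N and contact force between the fingers and tumbler below 0.3 N and contact force between the fingers and tin below 0.3 N and distance of tin from where it was at the start of the episode below 0.03 m), for 0.2 s.
2. the tin lies flat and let go in the empty compartment while the carton, jar and tumbler still stand on the slab (horizontal distance between tin and pad below 0.014 m and z of tin in the frame of pad below 0.006 m and angle between tin's own z axis and vertical below 0.1 rad and contact force between the fingers and carton below 0.3 N and contact force between the fingers and jar below 0.3 N and contact force between the fingers and tumbler below 0.3 N and contact force between the fingers and tin below 0.3 N and x of carton in the frame of slab between -0.135 and 0.135 m and y of carton in the frame of slab between -0.055 and 0.055 m and z of each of carton, jar, tumbler in the frame of slab below 0.014 m and angle between each of carton, jar, tumbler's own z axis and vertical below 0.12 rad and x of jar in the frame of slab between -0.135 and 0.135 m and y of jar in the frame of slab between -0.055 and 0.055 m and x of tumbler in the frame of slab between -0.135 and 0.135 m and y of tumbler in the frame of slab between -0.055 and 0.055 m), for 0.2 s.
At the end, for the whole second after the job is handed in: Tin flat in the formerly empty compartment, within 14 mm of the disc; carton, jar and tumbler upright on the board within 15 mm of their starting spots, carton square within 0.2 rad; the other two tins upright within 25 mm of their places; all released and at rest (horizontal distance between tin and pad below 0.014 m and z of tin in the frame of pad below 0.006 m and angle between each of tin, carton, jar, tumbler, tin_a, tin_b's own z axis and vertical below 0.1 rad and distance of each of carton, jar, tumbler from where it was at the start of the episode below 0.015 m and linear speed of each of carton, jar, tumbler, tin below 0.02 m/s and angle between the x axis of carton and the x axis of board, either way round below 0.2 rad and contact force between the fingers and carton below 0.3 N and contact force between the fingers and jar below 0.3 N and contact force between the fingers and tumbler below 0.3 N and contact force between the fingers and tin below 0.3 N and distance of each of tin_a, tin_b from where it was at the start of the episode below 0.025 m); the robot touches nothing.
It fails at once if the carton, jar, tumbler or a tin is tipped over (more than 0.7 rad) (angle between any of carton, jar, tumbler, tin, tin_a, tin_b's own z axis and vertical above 0.7 rad).
It also fails if it takes over 141 s, if anything falls off the work surface, if the arm or the gripper's body presses on something with over 40 N, if the wrist force passes 120 N, or if a joint passes its speed limit or range.

## Working session

There is one attempt and no reset: what is moved stays moved. The work goes in short steps, Python scripts to look and compute and a tool call to move; the robot and the scene stay as the last step left them, time stands still between calls to the robot, and variables do not carry over. Pictures are saved under pics/ and viewed, about 12 in all and at most 16, crops included, and the job is handed in when it is done.

Besides the shell and the picture viewer there is one more tool, called after "Emit:" as a command line: name --argument value ..., lists and objects as JSON in quotes. step_arm: Moves the arm, as the interface text tells. Its arguments: {"type":"object","properties":{"increments":{"type":"array"},"force":{"type":"number"}},"required":["increments"]}

```bash
mkdir -p pics; ls
cat > h.py <<'E'
import numpy as np, cv2
from rig import manip
from scipy.spatial.transform import Rotation as Ro
def grab(n):
    s=manip.get_state(); d=manip.get_image(n)
    K=np.array([[d['fx'],0,d['cx']],[0,d['fy'],d['cy']],[0,0,1]])
    if n=='wrist':
        q=s['ee_rot']; T=np.eye(4); T[:3,:3]=Ro.from_quat([q[1],q[2],q[3],q[0]]).as_matrix(); T[:3,3]=s['position']
        C=T@np.array(d['mount'])
    else:
        W=np.eye(4); W[:3,:3]=cv2.Rodrigues(np.array(d['rvec'],float))[0]; W[:3,3]=np.ravel(d['tvec']); C=np.linalg.inv(W)
    return d['img'],K,C
def ray(K,C,px,z):
    px=np.atleast_2d(px).astype(float); v=np.c_[px,np.ones(len(px))]@np.linalg.inv(K).T@C[:3,:3].T
    return C[:3,3]+v*((z-C[2,3])/v[:,2])[:,None]
def proj(K,C,P):
    P=np.atleast_2d(P); c=(P-C[:3,3])@C[:3,:3]; u=c@K.T; return u[:,:2]/u[:,2:]
def save(n,im): cv2.imwrite('pics/'+n+'.png',cv2.cvtColor(im,cv2.COLOR_RGB2BGR))
E
python3 - <<'E'
from h import *
for n in ('scene','side','wrist'):
    im,K,C=grab(n); save(n+'0',im); np.savez(n+'0',im=im,K=K,C=C); print(n,C.round(3).tolist(),K[0,0])
print(manip.get_state(),manip.grasp_offset)
E
```

```text
pics
scene [[0.48, 0.696, -0.534, 1.17], [0.877, -0.368, 0.309, -0.406], [0.018, -0.617, -0.787, 1.044], [0.0, 0.0, 0.0, 1.0]] 597.9255540320802
side [[-0.8, -0.424, 0.425, 0.044], [-0.6, 0.548, -0.582, 0.601], [0.014, -0.721, -0.693, 0.778], [0.0, 0.0, 0.0, 1.0]] 579.0748176345135
wrist [[0.223, -0.927, -0.301, 0.205], [-0.975, -0.212, -0.067, -0.543], [-0.002, 0.309, -0.951, 0.373], [0.0, 0.0, 0.0, 1.0]] 331.0615026176822
{'clock': 0.15, 'qpos': array([-1.46700897e+00,  2.76476608e-01,  1.50582595e+00,  2.99924029e-05,
        1.36069033e+00, -1.21013993e-01]), 'qd': array([ 0.00036178, -0.00379653, -0.00210887,  0.00082619, -0.00013576,
       -0.00113442]), 'effort': array([ 1.06866046e-03, -4.17145407e+01, -2.46033812e+01, -1.93941592e-04,
        7.57989037e-03,  8.29941769e-06]), 'position': array([ 0.12813268, -0.56015314,  0.23062961]), 'ee_rot': array([ 0.07881486,  0.70265943,  0.07980476, -0.70263016]), 'contact_force': array([-0.33226238, -0.22510547, -0.01542347]), 'moment': array([-0.01752381,  0.02703584, -0.02696332]), 'width': 0.0857603956516422} 0.0187
```

View pics/scene0.png

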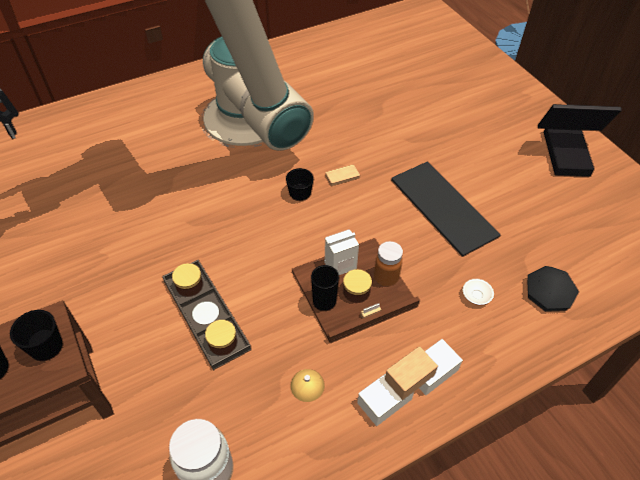

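View pics/side0.png

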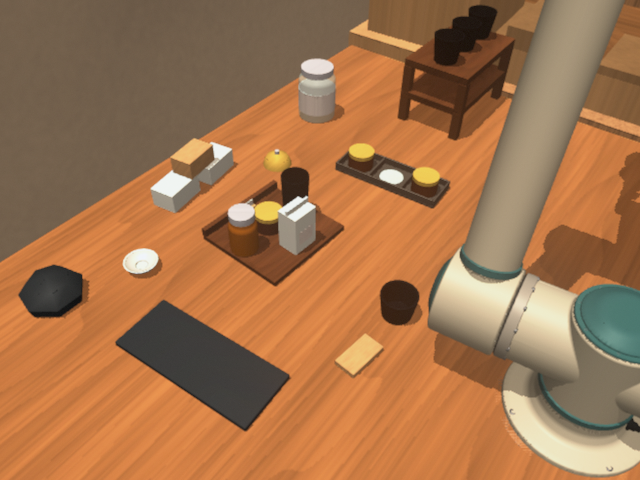

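Scene: the carton is at (342,255), tumbler (325,287), jar (389,263), tin (357,285), slab around (445,207), gift box around (205,313) with its pad at (206,313). The side view agrees. Next I get rough positions, then look close up.

Run:
```python
from h import *
def L(n):
    d=np.load(n+'0.npz'); return d['im'],d['K'],d['C']
for n in ('scene','side'):
    im,K,C=L(n); hsv=cv2.cvtColor(im,cv2.COLOR_RGB2HSV); print(n)
    def mask(lo,hi,name,z,minA,maxA=20000):
        m=cv2.inRange(hsv,lo,hi); m=cv2.morphologyEx(m,cv2.MORPH_OPEN,np.ones((3,3)))
        k,l,st,ce=cv2.connectedComponentsWithStats(m)
        for i in range(1,k):
            if minA<st[i,4]<maxA:
                p=ray(K,C,ce[i],z)[0]
                if not(0.2<p[0]<0.9 and abs(p[1])<0.6): continue
                c=max(cv2.findContours((l==i).astype(np.uint8),cv2.RETR_EXTERNAL,cv2.CHAIN_APPROX_NONE)[0],key=len)
                r=cv2.minAreaRect(ray(K,C,c[:,0],z)[:,:2].astype(np.float32))
                print(name,ce[i].round(),st[i,4],p.round(3),np.round(r[0],3),np.round(r[1],3),round(r[2],1))
    mask((20,120,120),(35,255,255),'lid',.046,80)
    mask((0,0,170),(180,50,255),'white',.006,80)
    mask((90,0,20),(130,120,75),'slab?',.01,1500)
    mask((0,0,20),(180,60,75),'slab2?',.01,1500)
    for p in ((445,207),(205,290),(320,320)) if n=='scene' else ((200,360),(240,185),(275,260)): print(p,hsv[p[1],p[0]])
```

```text
scene
lid [186. 275.] 504 [ 0.436 -0.315  0.046] [ 0.436 -0.315] [0.055 0.054] 62.1
lid [357. 281.] 513 [ 0.611 -0.016  0.046] [ 0.612 -0.016] [0.055 0.053] 62.0
lid [220. 333.] 623 [ 0.591 -0.305  0.046] [ 0.59  -0.305] [0.055 0.053] 61.9
lid [309. 385.] 261 [ 0.764 -0.204  0.046] [ 0.763 -0.204] [0.032 0.038] 2.5
white [339. 236.] 183 [0.467 0.023 0.006] [0.466 0.023] [0.061 0.019] 85.1
white [344. 245.] 238 [0.493 0.02  0.006] [0.493 0.02 ] [0.062 0.023] 84.8
white [390. 251.] 365 [0.555 0.102 0.006] [0.555 0.103] [0.051 0.049] 62.1
white [478. 291.] 617 [0.729 0.207 0.006] [0.729 0.207] [0.062 0.062] 16.1
white [205. 312.] 475 [ 0.512 -0.309  0.006] [ 0.511 -0.309] [0.053 0.049] 62.0
white [442. 359.] 800 [0.822 0.051 0.006] [0.819 0.037] [0.058 0.089] 8.6
white [380. 397.] 930 [ 0.829 -0.094  0.006] [ 0.828 -0.092] [0.058 0.061] 8.2
white [197. 448.] 2532 [ 0.759 -0.421  0.006] [ 0.76  -0.423] [0.106 0.095] 14.5
slab2? [445. 208.] 4199 [0.512 0.279 0.01 ] [0.503 0.279] [0.269 0.11 ] 3.0
slab2? [552. 288.] 1626 [0.797 0.346 0.01 ] [0.796 0.345] [0.103 0.104] 77.1
(445, 207) [40 1
[... 606 characters left out ...]
] 32.4
white [171. 184.] 575 [0.868 0.003 0.006] [0.869 0.002] [0.059 0.071] 8.7
white [291. 205.] 179 [ 0.623 -0.099  0.006] [ 0.624 -0.1  ] [0.066 0.019] 87.3
white [241. 212.] 373 [ 0.69  -0.022  0.006] [ 0.692 -0.022] [0.051 0.052] 37.8
white [301. 211.] 252 [ 0.595 -0.097  0.006] [ 0.595 -0.097] [0.065 0.025] 85.0
white [140. 261.] 673 [0.744 0.194 0.006] [0.745 0.193] [0.061 0.063] 79.4
white [479. 285.] 1103 [ 0.219 -0.133  0.006] [ 0.222 -0.135] [0.12  0.048] 7.2
slab2? [ 51. 291.] 2315 [0.806 0.339 0.01 ] [0.808 0.336] [0.105 0.113] 37.5
slab2? [204. 363.] 9959 [0.49  0.284 0.01 ] [0.5   0.282] [0.268 0.109] 3.1
(200, 360) [23 16 62]
(240, 185) [ 13 169 202]
(275, 260) [ 11 167 127]
```

Emit:
step_arm --increments '[{"grip": 1, "delta_pos": [0.0236, 0.027, 0.005], "twist": 0}, {"grip": 1, "delta_pos": [0.0236, 0.027, 0.005], "twist": 0}, {"grip": 1, "delta_pos": [0.0236, 0.027, 0.005], "twist": 0}, {"grip": 1, "delta_pos": [0.0236, 0.027, 0.005], "twist": 0}, {"grip": 1, "delta_pos": [0.0236, 0.027, 0.005], "twist": 0}, {"grip": 1, "delta_pos": [0.0236, 0.027, 0.005], "twist": 0}, {"grip": 1, "delta_pos": [0.0236, 0.027, 0.005], "twist": 0}, {"grip": 1, "delta_pos": [0.0236, 0.027, 0.005], "twist": 0}, {"grip": 1, "delta_pos": [0.0236, 0.027, 0.005], "twist": 0}, {"grip": 1, "delta_pos": [0.0236, 0.027, 0.005], "twist": 0}]'

```text
clock: 0.98
position: [0.3648, -0.2889, 0.2814]
ee_rot: [-0.079, -0.703, -0.079, 0.703]
contact_force: [0.2, -0.3, -0.5]
width: 0.0854
```

Emit:
step_arm --increments '[{"grip": 1, "delta_pos": [0.0236, 0.027, 0.005], "twist": 0}, {"grip": 1, "delta_pos": [0.0236, 0.027, 0.005], "twist": 0}, {"grip": 1, "delta_pos": [0.0236, 0.027, 0.005], "twist": 0}, {"grip": 1, "delta_pos": [0.0236, 0.027, 0.005], "twist": 0}, {"grip": 1, "delta_pos": [0.0236, 0.027, 0.005], "twist": 0}, {"grip": 1, "delta_pos": [0.0236, 0.027, 0.005], "twist": 0}, {"grip": 1, "delta_pos": [0.0236, 0.027, 0.005], "twist": 0}, {"grip": 1, "delta_pos": [0.0236, 0.027, 0.005], "twist": 0}, {"grip": 1, "delta_pos": [0.0236, 0.027, 0.005], "twist": 0}, {"grip": 1, "delta_pos": [0, 0, 0], "twist": 0}]'

```text
clock: 1.82
position: [0.5806, -0.0426, 0.3262]
ee_rot: [0.08, 0.704, 0.082, -0.701]
contact_force: [-0.2, -0.5, 0.5]
width: 0.0853
```

Run:
```python
from h import *
im,K,C=grab('wrist'); save('w1',im); np.savez('wrist1',im=im,K=K,C=C); print(C.round(3).tolist(),K)
s=manip.get_state(); q=s['ee_rot']; print(s['clock'],s['position'],Ro.from_quat([q[1],q[2],q[3],q[0]]).as_matrix().round(4))
```

```text
[[0.228, -0.927, -0.297, 0.657], [-0.974, -0.218, -0.067, -0.025], [-0.003, 0.305, -0.952, 0.469], [0.0, 0.0, 0.0, 1.0]] [[331.06150262   0.         326.67984868]
 [  0.         331.06150262 235.29690928]
 [  0.           0.           1.        ]]
1.8667 [ 0.5783484  -0.04505062  0.32575352] [[ 2.000e-04  2.273e-01 -9.738e-01]
 [ 7.000e-04 -9.738e-01 -2.273e-01]
 [-1.000e+00 -7.000e-04 -3.000e-04]]
```

View pics/w1.png

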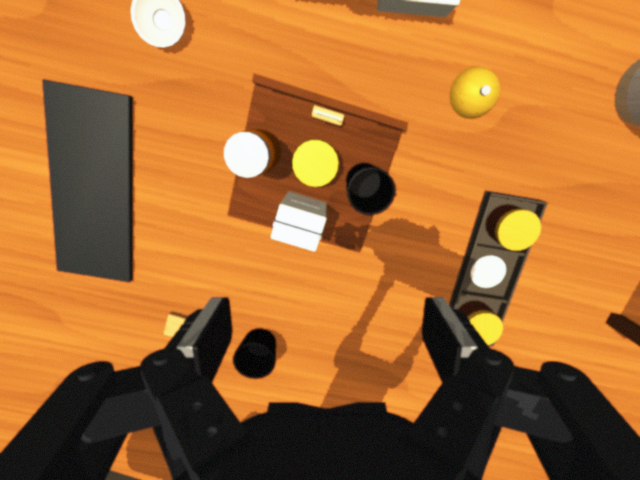

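The wrist view shows jar lid (249,154), tin lid (315,163), tumbler mouth (371,189), carton top (302,222), board corners (254,77) to (360,250), slab on the left and pad (489,271). I measure from a settled frame.

```bash
cat > meas.py <<'E'
from h import *
def blob(im,lo,hi,seed,rad,K,C,z,nm,op=3):
    hsv=cv2.cvtColor(im,cv2.COLOR_RGB2HSV); m=cv2.inRange(hsv,lo,hi); m=cv2.morphologyEx(m,cv2.MORPH_OPEN,np.ones((op,op)))
    roi=np.zeros_like(m); cv2.circle(roi,tuple(int(v) for v in seed),rad,255,-1); m&=roi
    k,l,st,ce=cv2.connectedComponentsWithStats(m)
    if k<2: print(nm,'none'); return
    i=1+np.argmax(st[1:,4]); c=max(cv2.findContours((l==i).astype(np.uint8),cv2.RETR_EXTERNAL,cv2.CHAIN_APPROX_NONE)[0],key=len)
    W=ray(K,C,c[:,0],z)[:,:2].astype(np.float32); r=cv2.minAreaRect(W)
    e=cv2.fitEllipse(W) if len(W)>5 else ((0,0),(0,0))
    print(nm,ce[i].round(1),st[i,4],'cen',ray(K,C,ce[i],z)[0,:2].round(4),'rect',np.round(r[0],4),np.round(r[1],3),round(r[2],1),'ell',np.round(e[0],4),np.round(e[1],3)); return ce[i],W
E
python3 - <<'E'
from meas import *
im,K,C=grab('wrist'); np.savez('wrist1',im=im,K=K,C=C); s=manip.get_state(); print(s['position'],C[:3,3])
blob(im,(0,0,150),(180,60,255),(249,154),32,K,C,.102,'jar')
blob(im,(22,120,100),(35,255,255),(315,163),30,K,C,.052,'tin')
blob(im,(0,0,0),(180,255,45),(371,189),32,K,C,.100,'tumbler')
blob(im,(0,0,130),(180,60,255),(302,222),40,K,C,.1,'carton')
blob(im,(0,0,150),(180,60,255),(489,271),25,K,C,.006,'pad')
blob(im,(0,0,20),(180,110,90),(90,180),120,K,C,.01,'slab')
for g in ((254,77),(405,128),(229,214),(360,250)): print('boardc',g,ray(K,C,g,.012)[0].round(3))
blob(im,(22,120,100),(35,255,255),(518,230),30,K,C,.046,'tin_a')
cv2.imwrite('pics/w1c.png',cv2.resize(cv2.cvtColor(im[60:270,210:420],cv2.COLOR_RGB2BGR),None,fx=3.5,fy=2.8,interpolation=cv2.INTER_CUBIC))
# tumbler, carton two-view data: print scene crop too
d=np.load('scene0.npz'); 
cv2.imwrite('pics/s0c.png',cv2.resize(cv2.cvtColor(d['im'][220:345,280:430],cv2.COLOR_RGB2BGR),None,fx=5,fy=4.8,interpolation=cv2.INTER_CUBIC))
E
```

```text
[ 0.57693896 -0.04655105  0.32557889] [ 0.65550276 -0.02731114  0.46782234]
jar [243.3 150.9] 1620 cen [0.6123 0.0549] rect [0.6117 0.055 ] [0.046 0.048] 13.1 ell [0.6119 0.0548] [0.047 0.047]
tin [313.  159.6] 1769 cen [ 0.6155 -0.0189] rect [ 0.6151 -0.0189] [0.057 0.057] 13.1 ell [ 0.615 -0.019] [0.056 0.057]
tumbler [367.5 185.6] 1685 cen [ 0.6063 -0.0851] rect [ 0.6062 -0.0858] [0.056 0.051] 16.6 ell [ 0.6061 -0.0851] [0.049 0.057]
carton [296.5 220.8] 2111 cen [ 0.5485 -0.0162] rect [ 0.5491 -0.0162] [0.059 0.055] 85.9 ell [ 0.5478 -0.0164] [0.06  0.063]
pad [487.2 268.5] 922 cen [ 0.5134 -0.3097] rect [ 0.5133 -0.3102] [0.055 0.05 ] 20.8 ell [ 0.5129 -0.3098] [0.051 0.055]
slab [ 87. 177.] 14968 cen [0.518  0.2798] rect [0.5038 0.2781] [0.265 0.11 ] 3.1 ell [0.5057 0.2782] [0.122 0.332]
boardc (254, 77) [0.694 0.076 0.012]
boardc (405, 128) [ 0.679 -0.127  0.012]
boardc (229, 214) [0.511 0.082 0.012]
boardc (360, 250) [ 0.501 -0.113  0.012]
tin_a [517.5 226.8] 1419 cen [ 0.5914 -0.3019] rect [ 0.5906 -0.3022] [0.055 0.057] 13.1 ell [ 0.5909 -0.3021] [0.056 0.057]
```

View pics/w1c.png

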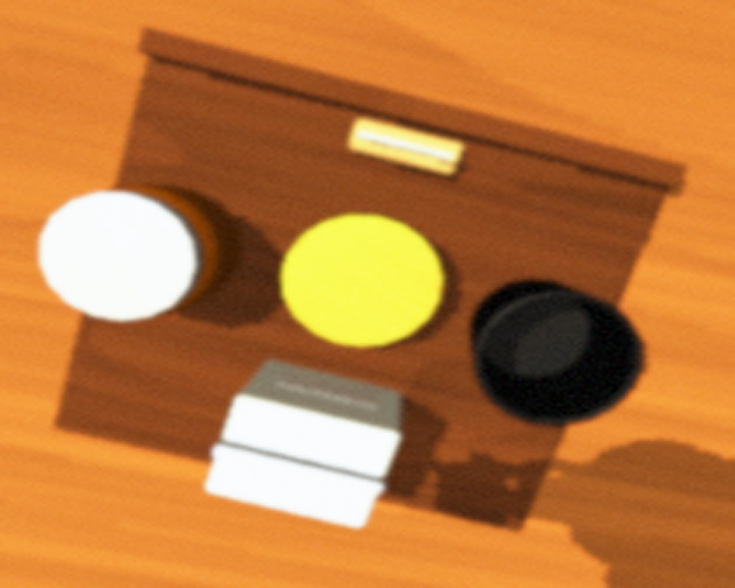

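Run:
```python
from h import *
d=np.load('wrist1.npz');K,C=d['K'],d['C']
c=ray(K,C,[(278.6,200.4),(324.3,214.3),(268.6,235),(314.3,248.2)],.098)[:,:2]; print('carton',c.round(4).tolist(),c.mean(0),[np.degrees(np.arctan2(*(c[a]-c[b])[::-1])).round(1) for a,b in ((0,1),(2,3),(0,2),(1,3))],np.linalg.norm(c[0]-c[1]),np.linalg.norm(c[0]-c[2]))
print('tumbler',ray(K,C,(368.6,186.8),.1))
e=lambda x,y:(x/3.5+210,y/2.8+60)
b=ray(K,C,[e(58,428),e(522,528),e(150,60),e(660,193)],.012)[:,:2]; print('board',b.round(4).tolist(),[np.degrees(np.arctan2(*(b[i]-b[j])[::-1])).round(1) for i,j in ((0,1),(2,3))],manip.get_state()['qpos'])
S=np.load('scene0.npz'); print('scene projections: tumbler rim, jar lid, carton top', proj(S['K'],S['C'],[[.605,-.087,.1],[.612,.055,.102],[.549,-.016,.098]]).round(1).tolist())
```

```text
carton [[0.5668, 0.0085], [0.5628, -0.0457], [0.5235, 0.0123], [0.5196, -0.0435]] [ 0.54317325 -0.01710664] [np.float64(85.7), np.float64(86.0), np.float64(-5.1), np.float64(-3.0)] 0.054350267990980354 0.043479988177317755
tumbler [[ 0.60527248 -0.08662393  0.1       ]]
board [[0.5118, 0.0853], [0.5024, -0.1114], [0.6886, 0.0762], [0.6756, -0.1189]] [np.float64(87.3), np.float64(86.2)] [-2.00331756e-01  2.46486766e-01  1.31716339e+00 -5.82733530e-04
  1.57932176e+00  1.14307108e+00]
scene projections: tumbler rim, jar lid, carton top [[325.3, 276.9], [390.2, 251.0], [343.2, 243.3]]
```

View pics/s0c.png

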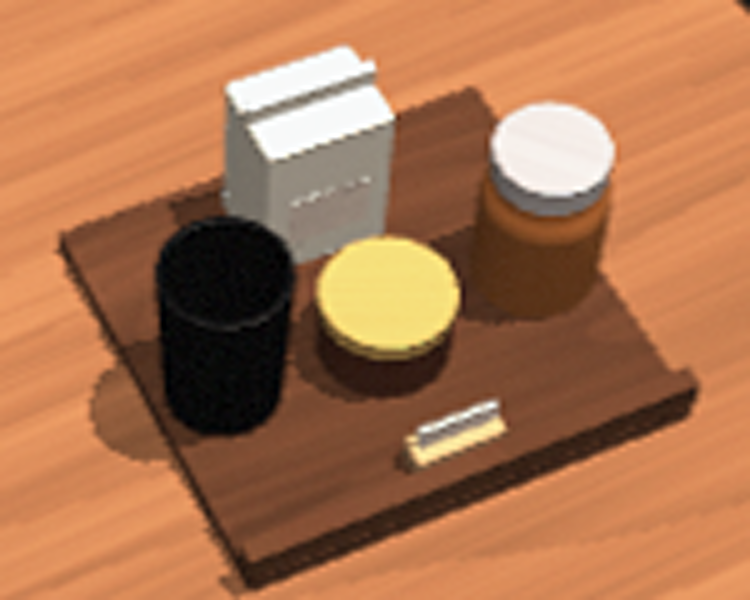

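Both views agree: carton (0.543, -0.017) yaw -4°, tumbler (0.605, -0.087), jar (0.612, 0.055), tin (0.615, -0.019). I start with the carton.

Emit:
step_arm --increments '[{"grip": 1, "delta_pos": [-0.012, 0.01, -0.02], "twist": -5.7}, {"grip": 1, "delta_pos": [-0.012, 0.01, -0.03], "twist": -5.7}, {"grip": 1, "delta_pos": [-0.01, 0.01, -0.03], "twist": -5.7}, {"grip": 1, "delta_pos": [0, 0, -0.02], "twist": 0}, {"grip": 1, "delta_pos": [0, 0, -0.03], "twist": 0}, {"grip": 1, "delta_pos": [0, 0, -0.03], "twist": 0}, {"grip": 1, "delta_pos": [0, 0, -0.02], "twist": 0}, {"grip": 1, "delta_pos": [0, 0, 0], "twist": 0}]'

```text
clock: 2.58
position: [0.5379, -0.0183, 0.1419]
ee_rot: [0.027, -0.703, 0.026, 0.71]
contact_force: [-0.1, 0.8, -0.2]
width: 0.0856
```

Emit:
step_arm --increments '[{"grip": 1, "delta_pos": [0, 0, -0.03], "twist": 0}, {"grip": 1, "delta_pos": [0, 0, -0.03], "twist": 0}, {"grip": 1, "delta_pos": [0, 0, -0.02], "twist": 0}, {"grip": 1, "delta_pos": [0, 0, -0.01], "twist": 0}, {"grip": 1, "delta_pos": [0, 0, 0], "twist": 0}, {"grip": 1, "delta_pos": [0, 0, 0], "twist": 0}]'

```text
clock: 3.08
position: [0.5432, -0.0182, 0.0573]
ee_rot: [-0.026, 0.707, -0.026, -0.706]
contact_force: [0.4, -0.7, -0.1]
width: 0.0856
```

Run:
```python
from h import *
im,K,C=grab('wrist'); save('w2',im); s=manip.get_state(); q=s['ee_rot']; print(s['position'],s['contact_force'],Ro.from_quat([q[1],q[2],q[3],q[0]]).as_matrix()[:,1],s['qpos'])
```

```text
[ 0.54382973 -0.01815949  0.0579458 ] [0.12062799 0.07519283 0.60026706] [-7.40109365e-02 -9.97257322e-01  4.63758467e-04] [-1.61125555e-01  3.83194056e-01  1.82251470e+00 -2.66571168e-04
  9.33003654e-01  1.48390720e+00]
```

View pics/w2.png

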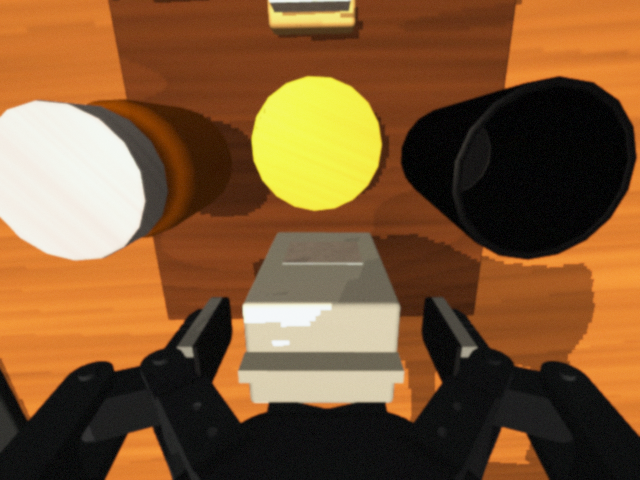

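The carton sits centred and square between the fingers, at columns 245–400 against fingers at 230 and 425. Closing and lifting.

Emit:
step_arm --increments '[{"grip": 0.3, "delta_pos": [0, 0, 0], "twist": 0}, {"grip": 0.3, "delta_pos": [0, 0, 0], "twist": 0}, {"grip": 0.3, "delta_pos": [0, 0, 0], "twist": 0}, {"grip": 0.3, "delta_pos": [0, 0, 0], "twist": 0}, {"grip": 0.3, "delta_pos": [0, 0, 0], "twist": 0}, {"grip": 0.3, "delta_pos": [0, 0, 0], "twist": 0}, {"grip": 0.3, "delta_pos": [0, 0, 0.01], "twist": 0}, {"grip": 0.3, "delta_pos": [0, 0, 0.02], "twist": 0}]' --force 40

```text
clock: 3.8
position: [0.5401, -0.0172, 0.0849]
ee_rot: [0.026, -0.704, 0.026, 0.709]
contact_force: [-0.5, 0.3, -2.3]
width: 0.056
```

Run:
```python
from h import *
s=manip.get_state(); print(s['position'],s['contact_force'],s['width'])
```

```text
[ 0.54014077 -0.01719577  0.08485008] [-0.51755973  0.34729198 -2.25296703] 0.055963194132246014
```

Emit:
step_arm --increments '[{"grip": 0.3, "delta_pos": [0, 0, 0.03], "twist": 0}, {"grip": 0.3, "delta_pos": [0, 0, 0.03], "twist": 0}, {"grip": 0.3, "delta_pos": [0, 0.01, 0.03], "twist": 0}, {"grip": 0.3, "delta_pos": [-0.005, 0.02, 0.01], "twist": 0}, {"grip": 0.3, "delta_pos": [-0.005, 0.03, 0], "twist": 0}, {"grip": 0.3, "delta_pos": [-0.005, 0.035, 0], "twist": 0}, {"grip": 0.3, "delta_pos": [-0.005, 0.035, 0], "twist": 0}, {"grip": 0.3, "delta_pos": [-0.005, 0.035, 0], "twist": 0}, {"grip": 0.3, "delta_pos": [-0.005, 0.035, 0], "twist": 0}, {"grip": 0.3, "delta_pos": [-0.005, 0.035, 0], "twist": 0}]'

```text
clock: 4.63
position: [0.5065, 0.2188, 0.1866]
ee_rot: [0.026, -0.706, 0.026, 0.707]
contact_force: [1.1, 0.4, -2.6]
width: 0.0554
```

Emit:
step_arm --increments '[{"grip": 0.3, "delta_pos": [-0.005, 0.03, 0], "twist": 0}, {"grip": 0.3, "delta_pos": [0, 0.02, 0], "twist": 0}, {"grip": 0.3, "delta_pos": [0, 0.012, -0.01], "twist": 0}, {"grip": 0.3, "delta_pos": [0, 0, -0.03], "twist": 0}, {"grip": 0.3, "delta_pos": [0, 0, -0.03], "twist": 0}, {"grip": 0.3, "delta_pos": [0, 0, -0.03], "twist": 0}, {"grip": 0.3, "delta_pos": [0, 0, -0.02], "twist": 0}, {"grip": 0.3, "delta_pos": [0, 0, -0.006], "twist": 0}, {"grip": 0.3, "delta_pos": [0, 0, -0.003], "twist": 0}, {"grip": 0.3, "delta_pos": [0, 0, 0], "twist": 0}]'

```text
clock: 5.47
position: [0.5029, 0.279, 0.0573]
ee_rot: [0.026, -0.707, 0.026, 0.707]
contact_force: [-0.1, 0.4, -1.1]
width: 0.0557
```

Run:
```python
from h import *
s=manip.get_state(); print(s['position'],s['contact_force'],s['width'],s['qpos'].round(2))
```

```text
[0.50287429 0.27904068 0.05728329] [-0.10961184  0.3949375  -1.10405513] 0.05574483019767847 [ 0.39  0.42  1.75 -0.    0.97  2.03]
```

Emit:
step_arm --increments '[{"grip": 0.3, "delta_pos": [0, 0, -0.002], "twist": 0}, {"grip": 0.3, "delta_pos": [0, 0, 0], "twist": 0}, {"grip": 1, "delta_pos": [0, 0, 0], "twist": 0}, {"grip": 1, "delta_pos": [0, 0, 0], "twist": 0}, {"grip": 1, "delta_pos": [0, 0, 0], "twist": 0}, {"grip": 1, "delta_pos": [0, 0, 0.02], "twist": 0}, {"grip": 1, "delta_pos": [0, 0, 0.03], "twist": 0}, {"grip": 1, "delta_pos": [0, 0, 0.04], "twist": 0}, {"grip": 1, "delta_pos": [0, 0, 0.04], "twist": 0}, {"grip": 1, "delta_pos": [0, 0, 0.03], "twist": 0}]'

```text
clock: 6.3
position: [0.5034, 0.2798, 0.2193]
ee_rot: [-0.027, 0.708, -0.025, -0.705]
contact_force: [1.1, -0.0, 0.0]
width: 0.0855
```

Run:
```python
from h import *
s=manip.get_state(); print(s['position'],s['contact_force'],s['width'],s['qpos'].round(2))
im,K,C=grab('scene'); save('s3',im[150:350,250:530])
```

```text
[0.50341458 0.27983964 0.21926048] [ 1.10438896 -0.0499713   0.01402093] 0.08547624692961868 [ 0.39  0.28  1.53 -0.    1.33  2.03]
```

View pics/s3.png

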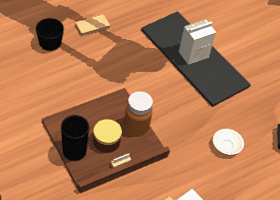

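Emit:
step_arm --increments '[{"grip": 1, "delta_pos": [0.0084, -0.0173, 0], "twist": 6.92}, {"grip": 1, "delta_pos": [0.0084, -0.0173, 0], "twist": 6.92}, {"grip": 1, "delta_pos": [0.0084, -0.0173, 0], "twist": 6.92}, {"grip": 1, "delta_pos": [0.0084, -0.0173, 0], "twist": 6.92}, {"grip": 1, "delta_pos": [0.0084, -0.0173, 0], "twist": 6.92}, {"grip": 1, "delta_pos": [0.0084, -0.0173, 0], "twist": 6.92}, {"grip": 1, "delta_pos": [0.0084, -0.0173, 0], "twist": 6.92}, {"grip": 1, "delta_pos": [0.0084, -0.0173, 0], "twist": 6.92}, {"grip": 1, "delta_pos": [0.0084, -0.0173, 0], "twist": 6.92}, {"grip": 1, "delta_pos": [0.0084, -0.0173, 0], "twist": 6.92}]'

```text
clock: 7.18
position: [0.5869, 0.1056, 0.2155]
ee_rot: [0.382, 0.595, 0.381, -0.595]
contact_force: [0.5, -0.0, 0.6]
width: 0.0854
```

Emit:
step_arm --increments '[{"grip": 1, "delta_pos": [0.0084, -0.0173, 0], "twist": 6.92}, {"grip": 1, "delta_pos": [0.0084, -0.0173, 0], "twist": 6.92}, {"grip": 1, "delta_pos": [0.0084, -0.0173, 0], "twist": 6.92}, {"grip": 1, "delta_pos": [0, 0, -0.02], "twist": 0}, {"grip": 1, "delta_pos": [0, 0, -0.03], "twist": 0}, {"grip": 1, "delta_pos": [0, 0, -0.02], "twist": 0}, {"grip": 1, "delta_pos": [0, 0, 0], "twist": 0}, {"grip": 1, "delta_pos": [0, 0, 0], "twist": 0}]'

```text
clock: 7.85
position: [0.6112, 0.0545, 0.1446]
ee_rot: [-0.481, -0.518, -0.482, 0.519]
contact_force: [0.5, -0.1, 1.4]
width: 0.0854
```

Run:
```python
from h import *
im,K,C=grab('wrist'); save('w4',im); np.savez('wrist4',im=im,K=K,C=C); s=manip.get_state(); q=s['ee_rot']; print(s['position'],s['contact_force'],Ro.from_quat([q[1],q[2],q[3],q[0]]).as_matrix()[:,1],s['qpos'].round(2))
print(proj(K,C,[[.612,.055,.102],[.615,-.019,.052]]))
```

```text
[0.61230121 0.05456097 0.14607277] [0.58420735 0.41271066 0.71586524] [ 0.99724549 -0.07416278  0.00114508] [-0.02  0.39  1.55 -0.    1.2   0.05]
[[328.02961676 264.59127325]
 [338.24109535 323.85405263]]
```

View pics/w4.png

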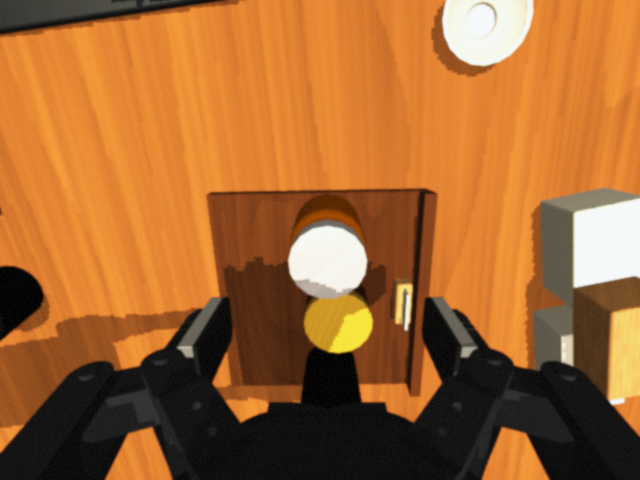

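Jar lid centre at (328,261) against (328,265) predicted, so it is centred. Descending and gripping.

Emit:
step_arm --increments '[{"grip": 1, "delta_pos": [0, 0, -0.03], "twist": 0}, {"grip": 1, "delta_pos": [0, 0, -0.03], "twist": 0}, {"grip": 1, "delta_pos": [0, 0, -0.03], "twist": 0}, {"grip": 1, "delta_pos": [0, 0, -0.01], "twist": 0}, {"grip": 1, "delta_pos": [0, 0, 0], "twist": 0}, {"grip": 0.3, "delta_pos": [0, 0, 0], "twist": 0}, {"grip": 0.3, "delta_pos": [0, 0, 0], "twist": 0}, {"grip": 0.3, "delta_pos": [0, 0, 0], "twist": 0}, {"grip": 0.3, "delta_pos": [0, 0, 0], "twist": 0}, {"grip": 0.3, "delta_pos": [0, 0, 0], "twist": 0}]'

```text
clock: 8.73
position: [0.6131, 0.0546, 0.0481]
ee_rot: [0.482, 0.519, 0.48, -0.517]
contact_force: [-0.8, 0.2, 5.7]
width: 0.0524
```

Emit:
step_arm --increments '[{"grip": 0.3, "delta_pos": [0, 0, 0], "twist": 0}, {"grip": 0.3, "delta_pos": [0, 0, 0.01], "twist": 0}, {"grip": 0.3, "delta_pos": [0, 0, 0.02], "twist": 0}, {"grip": 0.3, "delta_pos": [0, 0, 0.03], "twist": 0}, {"grip": 0.3, "delta_pos": [0, 0, 0.03], "twist": 0}, {"grip": 0.3, "delta_pos": [0, 0, 0.03], "twist": 0}, {"grip": 0.3, "delta_pos": [0, 0, 0.02], "twist": 0}]'

```text
clock: 9.32
position: [0.6128, 0.0545, 0.1895]
ee_rot: [0.482, 0.519, 0.48, -0.517]
contact_force: [0.8, 0.3, -3.6]
width: 0.0521
```

Emit:
step_arm --increments '[{"grip": 0.3, "delta_pos": [0, 0.02, 0], "twist": 0}, {"grip": 0.3, "delta_pos": [-0.002, 0.03, 0], "twist": 0}, {"grip": 0.3, "delta_pos": [-0.002, 0.035, 0], "twist": 0}, {"grip": 0.3, "delta_pos": [-0.002, 0.035, 0], "twist": 0}, {"grip": 0.3, "delta_pos": [-0.002, 0.035, 0], "twist": 0}, {"grip": 0.3, "delta_pos": [-0.002, 0.035, 0], "twist": 0}, {"grip": 0.3, "delta_pos": [-0.002, 0.025, 0], "twist": 0}, {"grip": 0.3, "delta_pos": [0, 0.015, 0], "twist": 0}, {"grip": 0.3, "delta_pos": [0, 0, -0.02], "twist": 0}, {"grip": 0.3, "delta_pos": [0, 0, -0.03], "twist": 0}]'

```text
clock: 10.15
position: [0.6025, 0.2863, 0.1391]
ee_rot: [0.483, 0.521, 0.48, -0.515]
contact_force: [1.2, 0.5, -3.5]
width: 0.0522
```

Emit:
step_arm --increments '[{"grip": 0.3, "delta_pos": [0, 0, -0.03], "twist": 0}, {"grip": 0.3, "delta_pos": [0, 0, -0.03], "twist": 0}, {"grip": 0.3, "delta_pos": [0, 0, -0.015], "twist": 0}, {"grip": 0.3, "delta_pos": [0, 0, -0.008], "twist": 0}, {"grip": 0.3, "delta_pos": [0, 0, 0], "twist": 0}, {"grip": 0.3, "delta_pos": [0, 0, 0], "twist": 0}]'

```text
clock: 10.65
position: [0.6006, 0.2843, 0.0531]
ee_rot: [0.481, 0.519, 0.481, -0.518]
contact_force: [0.4, -0.4, -3.7]
width: 0.0523
```

Run:
```python
from h import *
s=manip.get_state(); print(s['position'],s['contact_force'],s['width'])
im,K,C=grab('scene');im2,_,_=grab('side'); save('s5',np.hstack([cv2.resize(im[130:290,340:540],None,fx=2,fy=2),cv2.resize(im2[250:410,120:300],None,fx=2,fy=2)]))
```

```text
[0.60060576 0.28430972 0.053086  ] [ 0.37724172 -0.43311343 -3.66012877] 0.052305234704070634
```

View pics/s5.png

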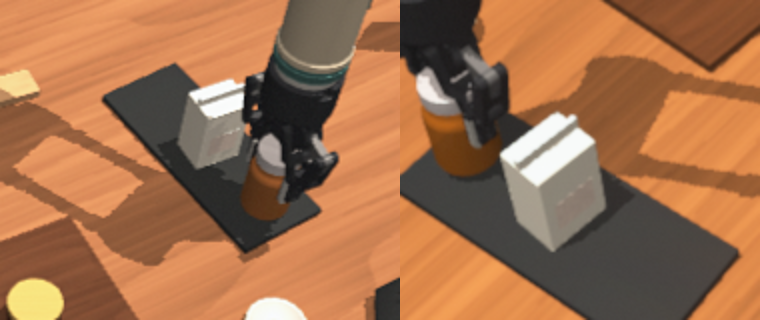

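The jar hangs upright, gripped near the shoulder. Lowering it gently.

Emit:
step_arm --increments '[{"grip": 0.3, "delta_pos": [0, 0, -0.003], "twist": 0}, {"grip": 0.3, "delta_pos": [0, 0, -0.002], "twist": 0}, {"grip": 0.3, "delta_pos": [0, 0, -0.002], "twist": 0}, {"grip": 0.3, "delta_pos": [0, 0, 0], "twist": 0}, {"grip": 0.3, "delta_pos": [0, 0, 0], "twist": 0}]'

```text
clock: 11.17
position: [0.6002, 0.2847, 0.0462]
ee_rot: [0.481, 0.519, 0.481, -0.518]
contact_force: [-1.3, 0.2, 1.4]
width: 0.0526
```

Emit:
step_arm --increments '[{"grip": 1, "delta_pos": [0, 0, 0], "twist": 0}, {"grip": 1, "delta_pos": [0, 0, 0], "twist": 0}, {"grip": 1, "delta_pos": [0, 0, 0], "twist": 0}, {"grip": 1, "delta_pos": [0, 0, 0.02], "twist": 0}, {"grip": 1, "delta_pos": [0, 0, 0.035], "twist": 0}, {"grip": 1, "delta_pos": [0, 0, 0.04], "twist": 0}, {"grip": 1, "delta_pos": [0, 0, 0.04], "twist": 0}, {"grip": 1, "delta_pos": [0, -0.015, 0.02], "twist": 0}, {"grip": 1, "delta_pos": [0.001, -0.03, 0], "twist": 0}, {"grip": 1, "delta_pos": [0.001, -0.04, 0], "twist": 0}]'

```text
clock: 12.0
position: [0.603, 0.2013, 0.203]
ee_rot: [0.483, 0.519, 0.481, -0.515]
contact_force: [0.9, -2.2, -1.0]
width: 0.0854
```

Emit:
step_arm --increments '[{"grip": 1, "delta_pos": [0.001, -0.04, 0], "twist": 0}, {"grip": 1, "delta_pos": [0.001, -0.04, 0], "twist": 0}, {"grip": 1, "delta_pos": [0.001, -0.04, 0], "twist": 0}, {"grip": 1, "delta_pos": [0, -0.04, 0], "twist": 0}, {"grip": 1, "delta_pos": [0, -0.04, 0], "twist": 0}, {"grip": 1, "delta_pos": [0, -0.04, 0], "twist": 0}, {"grip": 1, "delta_pos": [0, -0.03, 0], "twist": 0}, {"grip": 1, "delta_pos": [0, -0.017, 0], "twist": 0}, {"grip": 1, "delta_pos": [0, 0, 0], "twist": 0}, {"grip": 1, "delta_pos": [0, 0, 0], "twist": 0}]'

```text
clock: 12.83
position: [0.6047, -0.0883, 0.2003]
ee_rot: [0.48, 0.519, 0.481, -0.519]
contact_force: [-0.4, 0.3, -0.5]
width: 0.0854
```

Run:
```python
from meas import *
im,K,C=grab('wrist'); save('w6',im); s=manip.get_state(); print(s['position'],s['contact_force'],s['qpos'].round(2))
print(proj(K,C,[[.605,-.087,.1],[.615,-.019,.052]]))
im,K,C=grab('scene'); 
blob(im,(0,0,150),(180,60,255),proj(K,C,[.6,.285,.1])[0],25,K,C,.1,'jar on slab')
```

```text
[ 0.60467658 -0.08715666  0.2002566 ] [-0.39408809 -0.19544851  0.12345104] [-0.26  0.35  1.48  0.    1.32 -0.18]
[[326.81416561 234.37243344]
 [332.43952988 139.53599292]]
jar on slab [479.4 206.7] 306 cen [0.5997 0.2852] rect [0.6002 0.2848] [0.047 0.045] 62.3 ell [0.5996 0.2853] [0.045 0.046]
```

View pics/w6.png

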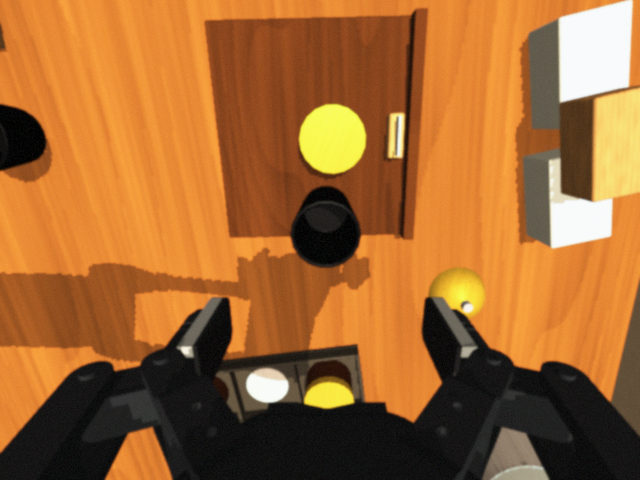

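The tumbler rim is centred at (326,234) as predicted, and the jar stands at (0.600, 0.285). Picking the tumbler.

Emit:
step_arm --increments '[{"grip": 1, "delta_pos": [0, 0, -0.03], "twist": 0}, {"grip": 1, "delta_pos": [0, 0, -0.04], "twist": 0}, {"grip": 1, "delta_pos": [0, 0, -0.04], "twist": 0}, {"grip": 1, "delta_pos": [0, 0, -0.03], "twist": 0}, {"grip": 1, "delta_pos": [0, 0, -0.01], "twist": 0}, {"grip": 1, "delta_pos": [0, 0, 0], "twist": 0}, {"grip": 0.3, "delta_pos": [0, 0, 0], "twist": 0}, {"grip": 0.3, "delta_pos": [0, 0, 0], "twist": 0}, {"grip": 0.3, "delta_pos": [0, 0, 0], "twist": 0}, {"grip": 0.3, "delta_pos": [0, 0, 0], "twist": 0}]'

```text
clock: 13.77
position: [0.6063, -0.0877, 0.0531]
ee_rot: [0.482, 0.519, 0.48, -0.517]
contact_force: [-0.5, -0.1, 6.5]
width: 0.0541
```

Emit:
step_arm --increments '[{"grip": 0.3, "delta_pos": [0, 0, 0], "twist": 0}, {"grip": 0.3, "delta_pos": [0, 0, 0], "twist": 0}, {"grip": 0.3, "delta_pos": [0, 0, 0.01], "twist": 0}, {"grip": 0.3, "delta_pos": [0, 0, 0.02], "twist": 0}, {"grip": 0.3, "delta_pos": [0, 0, 0.03], "twist": 0}, {"grip": 0.3, "delta_pos": [0, 0, 0.04], "twist": 0}, {"grip": 0.3, "delta_pos": [0, 0, 0.03], "twist": 0}, {"grip": 0.3, "delta_pos": [0, 0, 0.02], "twist": 0}]'

```text
clock: 14.43
position: [0.6061, -0.0879, 0.2051]
ee_rot: [0.483, 0.519, 0.479, -0.517]
contact_force: [0.5, -0.3, -2.0]
width: 0.0543
```

Emit:
step_arm --increments '[{"grip": 0.3, "delta_pos": [-0.0082, 0.0151, 0], "twist": 0}, {"grip": 0.3, "delta_pos": [-0.0164, 0.0302, 0], "twist": 0}, {"grip": 0.3, "delta_pos": [-0.0164, 0.0302, 0], "twist": 0}, {"grip": 0.3, "delta_pos": [-0.0164, 0.0302, 0], "twist": 0}, {"grip": 0.3, "delta_pos": [-0.0164, 0.0302, 0], "twist": 0}, {"grip": 0.3, "delta_pos": [-0.0164, 0.0302, 0], "twist": 0}, {"grip": 0.3, "delta_pos": [-0.0164, 0.0302, 0], "twist": 0}, {"grip": 0.3, "delta_pos": [-0.0164, 0.0302, 0], "twist": 0}, {"grip": 0.3, "delta_pos": [-0.0164, 0.0302, 0], "twist": 0}, {"grip": 0.3, "delta_pos": [-0.0164, 0.0302, 0], "twist": 0}]'

```text
clock: 15.27
position: [0.4463, 0.2008, 0.1997]
ee_rot: [-0.481, -0.518, -0.481, 0.519]
contact_force: [0.5, 0.2, -2.1]
width: 0.0539
```

Emit:
step_arm --increments '[{"grip": 0.3, "delta_pos": [-0.0164, 0.0302, 0], "twist": 0}, {"grip": 0.3, "delta_pos": [-0.0164, 0.0302, 0], "twist": 0}, {"grip": 0.3, "delta_pos": [-0.0082, 0.0151, 0], "twist": 0}, {"grip": 0.3, "delta_pos": [0, 0, -0.02], "twist": 0}, {"grip": 0.3, "delta_pos": [0, 0, -0.04], "twist": 0}, {"grip": 0.3, "delta_pos": [0, 0, -0.04], "twist": 0}, {"grip": 0.3, "delta_pos": [0, 0, -0.03], "twist": 0}, {"grip": 0.3, "delta_pos": [0, 0, -0.012], "twist": 0}, {"grip": 0.3, "delta_pos": [0, 0, -0.004], "twist": 0}, {"grip": 0.3, "delta_pos": [0, 0, 0], "twist": 0}]'

```text
clock: 16.1
position: [0.4058, 0.2744, 0.0532]
ee_rot: [-0.481, -0.517, -0.482, 0.52]
contact_force: [-0.1, 1.0, -2.1]
width: 0.0543
```

Emit:
step_arm --increments '[{"grip": 0.3, "delta_pos": [0, 0, -0.002], "twist": 0}, {"grip": 0.3, "delta_pos": [0, 0, -0.002], "twist": 0}, {"grip": 0.3, "delta_pos": [0, 0, 0], "twist": 0}, {"grip": 0.3, "delta_pos": [0, 0, 0], "twist": 0}]'

```text
clock: 16.43
position: [0.4088, 0.2753, 0.0513]
ee_rot: [0.481, 0.519, 0.481, -0.517]
contact_force: [0.3, 0.7, -1.7]
width: 0.0539
```

Emit:
step_arm --increments '[{"grip": 0.3, "delta_pos": [0, 0, -0.002], "twist": 0}, {"grip": 0.3, "delta_pos": [0, 0, 0], "twist": 0}, {"grip": 0.3, "delta_pos": [0, 0, -0.001], "twist": 0}, {"grip": 0.3, "delta_pos": [0, 0, 0], "twist": 0}]'

```text
clock: 16.77
position: [0.4088, 0.2757, 0.0509]
ee_rot: [0.481, 0.52, 0.481, -0.517]
contact_force: [-4.5, -2.0, 21.0]
width: 0.0539
```

Emit:
step_arm --increments '[{"grip": 0.3, "delta_pos": [0, 0, 0.002], "twist": 0}, {"grip": 1, "delta_pos": [0, 0, 0], "twist": 0}, {"grip": 1, "delta_pos": [0, 0, 0], "twist": 0}, {"grip": 1, "delta_pos": [0, 0, 0], "twist": 0}, {"grip": 1, "delta_pos": [0, 0, 0.02], "twist": 0}, {"grip": 1, "delta_pos": [0, 0, 0.035], "twist": 0}, {"grip": 1, "delta_pos": [0, 0, 0.04], "twist": 0}, {"grip": 1, "delta_pos": [0, 0, 0.04], "twist": 0}, {"grip": 1, "delta_pos": [0, 0, 0.02], "twist": 0}]'

```text
clock: 17.52
position: [0.4099, 0.2759, 0.2087]
ee_rot: [0.482, 0.521, 0.48, -0.516]
contact_force: [0.2, 0.1, -0.1]
width: 0.0853
```

Run:
```python
from meas import *
s=manip.get_state(); print(s['position'],s['contact_force'],s['qpos'].round(2),s['clock'])
im,K,C=grab('scene'); im2,K2,C2=grab('side'); save('s7',np.hstack([cv2.resize(im[130:350,280:540],None,fx=1.5,fy=1.5),cv2.resize(im2[190:410,120:390],None,fx=1.5,fy=1.5)]))
blob(im,(22,120,100),(35,255,255),proj(K,C,[.615,-.019,.052])[0],30,K,C,.052,'tin')
blob(im2,(22,120,100),(35,255,255),proj(K2,C2,[.615,-.019,.052])[0],30,K2,C2,.052,'tin')
```

```text
[0.40989819 0.27585063 0.20871655] [ 0.15549756  0.14129107 -0.07922898] [ 0.45  0.17  1.71 -0.    1.26  0.53] 17.5167
tin [357.3 280.8] 487 cen [ 0.6146 -0.0187] rect [ 0.614  -0.0184] [0.053 0.053] 30.0 ell [ 0.6144 -0.0185] [0.052 0.053]
tin [269.  210.5] 370 cen [ 0.612  -0.0202] rect [ 0.6117 -0.0209] [0.044 0.05 ] 39.4 ell [ 0.6124 -0.0203] [0.047 0.052]
```

View pics/s7.png

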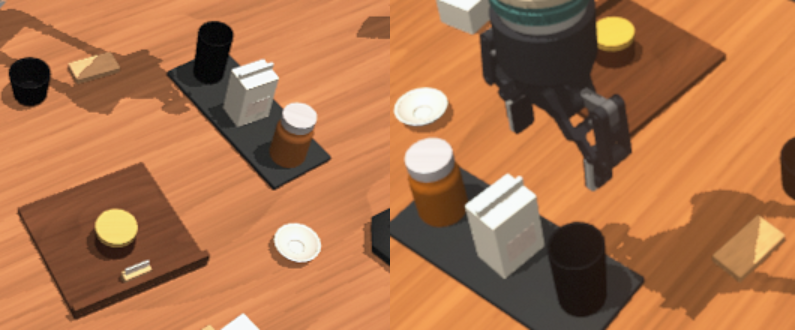

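All three stand upright on the slab and the tin has not moved. Going for the tin, with the jaws turned across the box.

Emit:
step_arm --increments '[{"grip": 1, "delta_pos": [0.01725, -0.0245, 0], "twist": -6.85}, {"grip": 1, "delta_pos": [0.01725, -0.0245, 0], "twist": -6.85}, {"grip": 1, "delta_pos": [0.01725, -0.0245, 0], "twist": -6.85}, {"grip": 1, "delta_pos": [0.01725, -0.0245, 0], "twist": -6.85}, {"grip": 1, "delta_pos": [0.01725, -0.0245, 0], "twist": -6.85}, {"grip": 1, "delta_pos": [0.01725, -0.0245, 0], "twist": -6.85}, {"grip": 1, "delta_pos": [0.01725, -0.0245, 0], "twist": -6.85}, {"grip": 1, "delta_pos": [0.01725, -0.0245, 0], "twist": -6.85}, {"grip": 1, "delta_pos": [0.01725, -0.0245, 0], "twist": -6.85}, {"grip": 1, "delta_pos": [0.01725, -0.0245, 0], "twist": -6.85}]'

```text
clock: 18.45
position: [0.5803, 0.0286, 0.2021]
ee_rot: [-0.104, -0.698, -0.104, 0.701]
contact_force: [0.1, 0.6, 0.0]
width: 0.0856
```

Emit:
step_arm --increments '[{"grip": 1, "delta_pos": [0.01725, -0.0245, 0], "twist": -6.85}, {"grip": 1, "delta_pos": [0.01725, -0.0245, 0], "twist": -6.85}, {"grip": 1, "delta_pos": [0, 0, -0.02], "twist": 0}, {"grip": 1, "delta_pos": [0, 0, -0.03], "twist": 0}, {"grip": 1, "delta_pos": [0, 0, -0.03], "twist": 0}, {"grip": 1, "delta_pos": [0, 0, -0.02], "twist": 0}, {"grip": 1, "delta_pos": [0, 0, 0], "twist": 0}, {"grip": 1, "delta_pos": [0, 0, 0], "twist": 0}, {"grip": 1, "delta_pos": [0, 0, 0], "twist": 0}]'

```text
clock: 19.2
position: [0.6155, -0.0191, 0.1046]
ee_rot: [0.022, 0.707, 0.022, -0.707]
contact_force: [-0.3, 0.6, 0.7]
width: 0.0851
```

Run:
```python
from meas import *
s=manip.get_state(); q=s['ee_rot']; print(s['position'],Ro.from_quat([q[1],q[2],q[3],q[0]]).as_matrix()[:,1],s['qpos'].round(2))
im,K,C=grab('wrist'); p=proj(K,C,[.615,-.019,.052])[0]; print(p)
blob(im,(22,120,100),(35,255,255),p,90,K,C,.052,'tin')
```

```text
[ 0.61553202 -0.01913486  0.10458027] [ 6.17919006e-02 -9.98089028e-01  2.32792996e-04] [-0.14  0.43  1.6  -0.    1.11  1.37]
[326.28732954 260.23981701]
tin [325.9 255.4] 5283 cen [ 0.6183 -0.0186] rect [ 0.6172 -0.0193] [0.055 0.053] 56.6 ell [ 0.6172 -0.0187] [0.053 0.053]
```

Emit:
step_arm --increments '[{"grip": 1, "delta_pos": [0.001, 0, -0.03], "twist": 0}, {"grip": 1, "delta_pos": [0, 0, -0.03], "twist": 0}, {"grip": 1, "delta_pos": [0, 0, -0.0185], "twist": 0}, {"grip": 1, "delta_pos": [0, 0, 0], "twist": 0}, {"grip": 1, "delta_pos": [0, 0, 0], "twist": 0}, {"grip": 0.3, "delta_pos": [0, 0, 0], "twist": 0}, {"grip": 0.3, "delta_pos": [0, 0, 0], "twist": 0}, {"grip": 0.3, "delta_pos": [0, 0, 0], "twist": 0}, {"grip": 0.3, "delta_pos": [0, 0, 0], "twist": 0}, {"grip": 0.3, "delta_pos": [0, 0, 0], "twist": 0}]'

```text
clock: 20.08
position: [0.6177, -0.0192, 0.0283]
ee_rot: [0.022, 0.708, 0.022, -0.705]
contact_force: [-0.7, -0.2, 6.6]
width: 0.0549
```

Emit:
step_arm --increments '[{"grip": 0.3, "delta_pos": [0, 0, 0], "twist": 0}, {"grip": 0.3, "delta_pos": [0, 0, 0.01], "twist": 0}, {"grip": 0.3, "delta_pos": [0, 0, 0.02], "twist": 0}, {"grip": 0.3, "delta_pos": [0, 0, 0.03], "twist": 0}, {"grip": 0.3, "delta_pos": [0, 0, 0.03], "twist": 0}, {"grip": 0.3, "delta_pos": [0, 0, 0.02], "twist": 0}, {"grip": 0.3, "delta_pos": [0, 0, 0], "twist": 0}, {"grip": 0.3, "delta_pos": [0, 0, 0], "twist": 0}]'

```text
clock: 20.75
position: [0.6166, -0.0192, 0.1375]
ee_rot: [0.022, 0.708, 0.022, -0.706]
contact_force: [-0.2, -0.2, -2.6]
width: 0.0547
```

Run:
```python
from meas import *
s=manip.get_state(); print(s['position'],s['contact_force'])
im,K,C=grab('scene'); im2,K2,C2=grab('side'); P=[.616,-.019,.16]
a=proj(K,C,P)[0].astype(int); b=proj(K2,C2,P)[0].astype(int)
save('s8',np.hstack([cv2.resize(im[a[1]-45:a[1]+55,a[0]-60:a[0]+60],None,fx=3,fy=3),cv2.resize(im2[b[1]-45:b[1]+55,b[0]-60:b[0]+60],None,fx=3,fy=3)]))
```

```text
[ 0.61655867 -0.01915701  0.13749922] [-0.22620078 -0.23756556 -2.55834894]
```

View pics/s8.png

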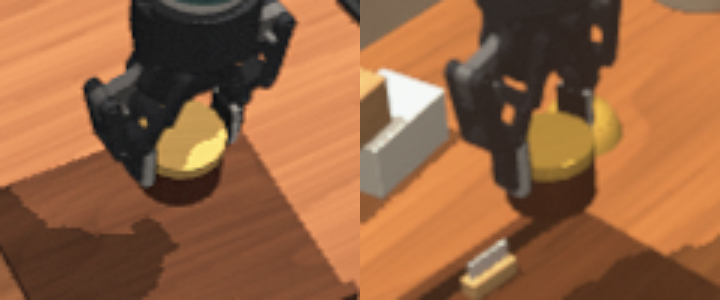

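The tin is held level with the fingertips about half-way down it. Carrying it to the box.

Emit:
step_arm --increments '[{"grip": 0.3, "delta_pos": [-0.01, -0.029, 0], "twist": 0}, {"grip": 0.3, "delta_pos": [-0.01, -0.029, 0], "twist": 0}, {"grip": 0.3, "delta_pos": [-0.01, -0.029, 0], "twist": 0}, {"grip": 0.3, "delta_pos": [-0.01, -0.029, 0], "twist": 0}, {"grip": 0.3, "delta_pos": [-0.01, -0.029, 0], "twist": 0}, {"grip": 0.3, "delta_pos": [-0.01, -0.029, 0], "twist": 0}, {"grip": 0.3, "delta_pos": [-0.01, -0.029, 0], "twist": 0}, {"grip": 0.3, "delta_pos": [-0.01, -0.029, 0], "twist": 0}, {"grip": 0.3, "delta_pos": [-0.01, -0.029, 0], "twist": 0}, {"grip": 0.3, "delta_pos": [-0.0135, -0.03, 0], "twist": 0}]'

```text
clock: 21.68
position: [0.5111, -0.3105, 0.1336]
ee_rot: [-0.021, -0.706, -0.023, 0.708]
contact_force: [1.3, -1.0, -2.2]
width: 0.0548
```

Emit:
step_arm --increments '[{"grip": 0.3, "delta_pos": [0, 0, -0.02], "twist": 0}, {"grip": 0.3, "delta_pos": [0, 0, -0.02], "twist": 0}, {"grip": 0.3, "delta_pos": [0, 0, 0], "twist": 0}, {"grip": 0.3, "delta_pos": [0, 0, 0], "twist": 0}, {"grip": 0.3, "delta_pos": [0, 0, 0], "twist": 0}]'

```text
clock: 22.1
position: [0.5125, -0.3097, 0.0955]
ee_rot: [-0.022, -0.706, -0.022, 0.707]
contact_force: [1.0, 0.9, -0.8]
width: 0.0545
```

Run:
```python
from meas import *
s=manip.get_state(); print(s['position'],s['contact_force'])
im,K,C=grab('wrist'); save('w9',im)
for P,n in (([.589,-.303,.046],'tin_x+'),([.434,-.313,.046],'tin_x-')):
    p=proj(K,C,P)[0]; print(p); blob(im,(18,100,80),(38,255,255),p,60,K,C,.046,n)
z=s['position'][2]+.027; p=proj(K,C,np.r_[s['position'][:2],z])[0]; print(p); blob(im,(18,100,60),(38,255,255),p,75,K,C,z,'held')
```

```text
[ 0.51247773 -0.30971976  0.09545994] [ 0.9739539   0.93260793 -0.76232657]
[323.05643579 132.41511582]
tin_x+ [326.1 127.5] 8731 cen [ 0.5917 -0.3045] rect [ 0.5903 -0.3044] [0.056 0.057] 3.5 ell [ 0.5904 -0.3046] [0.056 0.056]
[324.3485424  365.58832327]
tin_x- [324.9 349.4] 7639 cen [ 0.4474 -0.3126] rect [ 0.446  -0.3123] [0.072 0.072] 40.6 ell [ 0.4457 -0.3127] [0.07  0.077]
[326.39626225 333.88142342]
held [326.6 327.9] 13456 cen [ 0.5153 -0.3096] rect [ 0.5137 -0.3095] [0.057 0.056] 39.6 ell [ 0.5132 -0.3097] [0.053 0.06 ]
```

View pics/w9.png

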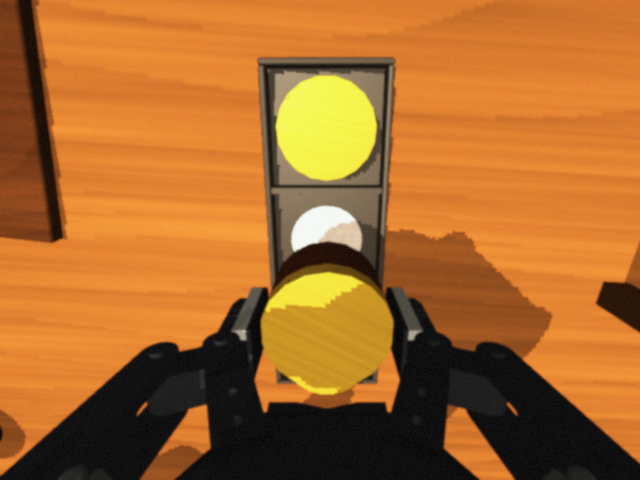

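Box, pad and held tin all line up on column 326. Lowering.

Emit:
step_arm --increments '[{"grip": 0.3, "delta_pos": [0, 0, -0.03], "twist": 0}, {"grip": 0.3, "delta_pos": [0, 0, -0.025], "twist": 0}, {"grip": 0.3, "delta_pos": [0, 0, -0.01], "twist": 0}, {"grip": 0.3, "delta_pos": [0, 0, -0.006], "twist": 0}, {"grip": 0.3, "delta_pos": [0, 0, -0.002], "twist": 0}, {"grip": 0.3, "delta_pos": [0, 0, 0], "twist": 0}, {"grip": 0.3, "delta_pos": [0, 0, 0], "twist": 0}]'

```text
clock: 22.73
position: [0.5135, -0.3107, 0.0241]
ee_rot: [0.023, 0.707, 0.021, -0.706]
contact_force: [0.6, -1.4, -1.0]
width: 0.0544
```

Emit:
step_arm --increments '[{"grip": 0.3, "delta_pos": [0, 0, -0.001], "twist": 0}, {"grip": 0.3, "delta_pos": [0, 0, -0.001], "twist": 0}, {"grip": 0.3, "delta_pos": [0, 0, 0], "twist": 0}, {"grip": 0.3, "delta_pos": [0, 0, 0], "twist": 0}]'

```text
clock: 23.07
position: [0.5133, -0.3107, 0.0223]
ee_rot: [0.022, 0.707, 0.021, -0.706]
contact_force: [-1.6, 0.0, 6.6]
width: 0.0547
```

Emit:
step_arm --increments '[{"grip": 1, "delta_pos": [0, 0, 0], "twist": 0}, {"grip": 1, "delta_pos": [0, 0, 0], "twist": 0}, {"grip": 1, "delta_pos": [0, 0, 0], "twist": 0}, {"grip": 1, "delta_pos": [0, 0, 0.015], "twist": 0}, {"grip": 1, "delta_pos": [0, 0, 0.025], "twist": 0}, {"grip": 1, "delta_pos": [0, 0, 0.035], "twist": 0}, {"grip": 1, "delta_pos": [0, 0, 0.035], "twist": 0}, {"grip": 1, "delta_pos": [0, 0, 0.04], "twist": 0}, {"grip": 1, "delta_pos": [0, 0, 0.03], "twist": 0}]'

```text
clock: 23.82
position: [0.5129, -0.3104, 0.2038]
ee_rot: [0.022, 0.707, 0.021, -0.706]
contact_force: [-0.1, -0.6, 0.2]
width: 0.0853
```

Run:
```python
from meas import *
s=manip.get_state(); q=s['ee_rot']; print(s['position'],s['contact_force'],s['clock'])
im,K,C=grab('wrist'); save('w10',im)
for P,n in (([.589,-.303,.046],'tin_x+'),([.512,-.310,.046],'tin'),([.434,-.313,.046],'tin_x-')):
    p=proj(K,C,P)[0]; print(p); blob(im,(18,100,80),(38,255,255),p,40,K,C,.046,n)
im,K,C=grab('scene')
blob(im,(18,100,80),(38,255,255),proj(K,C,[.512,-.31,.046])[0],17,K,C,.046,'tin scene')
blob(im,(0,0,150),(180,60,255),proj(K,C,[.6,.285,.1])[0],25,K,C,.1,'jar on slab')
```

```text
[ 0.51292346 -0.31038097  0.20375744] [-0.12782733 -0.64187295  0.15133664] 23.8167
[323.21295124 131.67279934]
tin_x+ [325.2 129.2] 3687 cen [ 0.5911 -0.3046] rect [ 0.59   -0.3045] [0.057 0.057] 3.5 ell [ 0.5903 -0.3047] [0.057 0.057]
[325.87317944 218.15767934]
tin [326.8 218.6] 2991 cen [ 0.5116 -0.3109] rect [ 0.5109 -0.3111] [0.057 0.058] 3.5 ell [ 0.5108 -0.311 ] [0.058 0.058]
[324.13506558 293.01948444]
tin_x- [325.4 289.6] 2448 cen [ 0.4379 -0.314 ] rect [ 0.4378 -0.3141] [0.058 0.058] 3.5 ell [ 0.4372 -0.3141] [0.058 0.058]
tin scene [201.1 302. ] 601 cen [ 0.5112 -0.3109] rect [ 0.5115 -0.3121] [0.057 0.057] 62.0 ell [ 0.5109 -0.3107] [0.056 0.057]
jar on slab [479.4 206.7] 306 cen [0.5997 0.2852] rect [0.6002 0.2848] [0.047 0.045] 62.3 ell [0.5996 0.2853] [0.045 0.046]
```

View pics/w10.png

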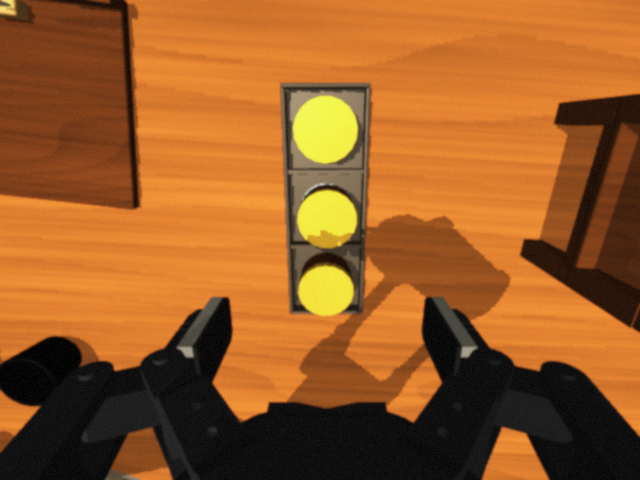

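The tin lies at (0.511, -0.311), within 2 mm of the pad, and the neighbouring tins are unmoved. Now the carton goes back.

Emit:
step_arm --increments '[{"grip": 1, "delta_pos": [0, 0.027, 0], "twist": -3.88}, {"grip": 1, "delta_pos": [0, 0.0375, 0], "twist": -3.88}, {"grip": 1, "delta_pos": [0, 0.0375, 0], "twist": 0}, {"grip": 1, "delta_pos": [0, 0.0375, 0], "twist": 0}, {"grip": 1, "delta_pos": [-0.001, 0.0375, 0], "twist": 0}, {"grip": 1, "delta_pos": [-0.001, 0.0375, 0], "twist": 0}, {"grip": 1, "delta_pos": [-0.001, 0.0375, 0], "twist": 0}, {"grip": 1, "delta_pos": [-0.001, 0.0375, 0], "twist": 0}, {"grip": 1, "delta_pos": [-0.001, 0.0375, 0], "twist": 0}, {"grip": 1, "delta_pos": [-0.001, 0.0375, 0], "twist": 0}]'

```text
clock: 24.75
position: [0.5055, 0.0562, 0.1998]
ee_rot: [0.026, -0.706, 0.026, 0.707]
contact_force: [0.6, -0.6, 0.3]
width: 0.0855
```

Emit:
step_arm --increments '[{"grip": 1, "delta_pos": [-0.001, 0.0375, 0], "twist": 0}, {"grip": 1, "delta_pos": [-0.001, 0.0375, 0], "twist": 0}, {"grip": 1, "delta_pos": [-0.001, 0.0375, 0], "twist": 0}, {"grip": 1, "delta_pos": [-0.001, 0.0375, 0], "twist": 0}, {"grip": 1, "delta_pos": [0, 0.0375, 0], "twist": 0}, {"grip": 1, "delta_pos": [0, 0.0375, 0], "twist": 0}, {"grip": 1, "delta_pos": [0, 0, 0], "twist": 0}, {"grip": 1, "delta_pos": [0, 0, 0], "twist": 0}]'

```text
clock: 25.42
position: [0.5015, 0.281, 0.1993]
ee_rot: [0.024, -0.706, 0.025, 0.707]
contact_force: [0.3, -0.2, 0.5]
width: 0.0853
```

Run:
```python
from meas import *
s=manip.get_state(); q=s['ee_rot']; print(s['position'],Ro.from_quat([q[1],q[2],q[3],q[0]]).as_matrix()[:,1],s['qpos'].round(2))
im,K,C=grab('wrist'); p=proj(K,C,[.5025,.2795,.1])[0]; print(p); np.savez('w11',im=im,K=K,C=C)
blob(im,(0,0,110),(180,60,255),p,70,K,C,.098,'carton')
```

```text
[0.50154129 0.28098554 0.19932564] [-0.06988729 -0.99755406  0.00129095] [ 0.39  0.3   1.56 -0.    1.29  2.03]
[328.30279866 234.84551223]
carton [327.6 226.3] 4823 cen [0.5088 0.2796] rect [0.5104 0.2792] [0.059 0.057] 86.0 ell [0.5079 0.2797] [0.062 0.064]
```

Emit:
step_arm --increments '[{"grip": 1, "delta_pos": [0, 0, -0.03], "twist": 0}, {"grip": 1, "delta_pos": [0, 0, -0.04], "twist": 0}, {"grip": 1, "delta_pos": [0, 0, -0.04], "twist": 0}, {"grip": 1, "delta_pos": [0, 0, -0.025], "twist": 0}, {"grip": 1, "delta_pos": [0, 0, -0.0105], "twist": 0}, {"grip": 1, "delta_pos": [0, 0, 0], "twist": 0}, {"grip": 0.3, "delta_pos": [0, 0, 0], "twist": 0}, {"grip": 0.3, "delta_pos": [0, 0, 0], "twist": 0}, {"grip": 0.3, "delta_pos": [0, 0, 0], "twist": 0}, {"grip": 0.3, "delta_pos": [0, 0, 0], "twist": 0}]'

```text
clock: 26.3
position: [0.5043, 0.2799, 0.0576]
ee_rot: [-0.027, 0.708, -0.025, -0.705]
contact_force: [1.5, -0.8, 3.5]
width: 0.0551
```

Emit:
step_arm --increments '[{"grip": 0.3, "delta_pos": [0, 0, 0], "twist": 0}, {"grip": 0.3, "delta_pos": [0, 0, 0], "twist": 0}, {"grip": 0.3, "delta_pos": [0, 0, 0.01], "twist": 0}, {"grip": 0.3, "delta_pos": [0, 0, 0.02], "twist": 0}, {"grip": 0.3, "delta_pos": [0, 0, 0.03], "twist": 0}, {"grip": 0.3, "delta_pos": [0, 0, 0.03], "twist": 0}, {"grip": 0.3, "delta_pos": [0, 0, 0.03], "twist": 0}, {"grip": 0.3, "delta_pos": [0, -0.01, 0.01], "twist": 0}]'

```text
clock: 26.97
position: [0.5045, 0.2716, 0.1904]
ee_rot: [-0.027, 0.709, -0.024, -0.704]
contact_force: [1.6, -0.4, -1.7]
width: 0.0557
```

Emit:
step_arm --increments '[{"grip": 0.3, "delta_pos": [0.0045, -0.033, 0], "twist": 0}, {"grip": 0.3, "delta_pos": [0.0045, -0.033, 0], "twist": 0}, {"grip": 0.3, "delta_pos": [0.0045, -0.033, 0], "twist": 0}, {"grip": 0.3, "delta_pos": [0.0045, -0.033, 0], "twist": 0}, {"grip": 0.3, "delta_pos": [0.0045, -0.033, 0], "twist": 0}, {"grip": 0.3, "delta_pos": [0.0045, -0.033, 0], "twist": 0}, {"grip": 0.3, "delta_pos": [0.0045, -0.033, 0], "twist": 0}, {"grip": 0.3, "delta_pos": [0.0045, -0.033, 0], "twist": 0}, {"grip": 0.3, "delta_pos": [0.004, -0.023, 0], "twist": 0}, {"grip": 0.3, "delta_pos": [0, 0, -0.02], "twist": 0}]'

```text
clock: 27.8
position: [0.5453, -0.0233, 0.1678]
ee_rot: [-0.026, 0.709, -0.029, -0.704]
contact_force: [2.0, 1.0, -1.6]
width: 0.0557
```

Emit:
step_arm --increments '[{"grip": 0.3, "delta_pos": [0, 0, -0.03], "twist": 0}, {"grip": 0.3, "delta_pos": [0, 0, -0.035], "twist": 0}, {"grip": 0.3, "delta_pos": [0, 0, -0.025], "twist": 0}, {"grip": 0.3, "delta_pos": [0, 0, -0.012], "twist": 0}, {"grip": 0.3, "delta_pos": [0, 0, -0.004], "twist": 0}, {"grip": 0.3, "delta_pos": [0, 0, -0.002], "twist": 0}, {"grip": 0.3, "delta_pos": [0, 0, 0], "twist": 0}, {"grip": 0.3, "delta_pos": [0, 0, 0], "twist": 0}]'

```text
clock: 28.47
position: [0.5383, -0.0177, 0.0588]
ee_rot: [0.026, -0.704, 0.026, 0.709]
contact_force: [-9.1, -0.3, 17.5]
width: 0.0554
```

Emit:
step_arm --increments '[{"grip": 0.3, "delta_pos": [0, 0, 0.001], "twist": 0}, {"grip": 0.3, "delta_pos": [0, 0, 0], "twist": 0}, {"grip": 0.3, "delta_pos": [0, 0, 0], "twist": 0}]'

```text
clock: 28.72
position: [0.541, -0.0179, 0.0587]
ee_rot: [0.026, -0.706, 0.026, 0.707]
contact_force: [-3.4, -0.1, 8.3]
width: 0.0557
```

Emit:
step_arm --increments '[{"grip": 1, "delta_pos": [0, 0, 0], "twist": 0}, {"grip": 1, "delta_pos": [0, 0, 0], "twist": 0}, {"grip": 1, "delta_pos": [0, 0, 0], "twist": 0}, {"grip": 1, "delta_pos": [0, 0, 0.02], "twist": 0}, {"grip": 1, "delta_pos": [0, 0, 0.03], "twist": 0}, {"grip": 1, "delta_pos": [0, 0, 0.04], "twist": 0}, {"grip": 1, "delta_pos": [0, 0, 0.04], "twist": 0}, {"grip": 1, "delta_pos": [0, 0, 0.02], "twist": 0}]'

```text
clock: 29.38
position: [0.5447, -0.0179, 0.2129]
ee_rot: [-0.026, 0.709, -0.026, -0.704]
contact_force: [0.4, -0.3, -0.2]
width: 0.0856
```

Run:
```python
from meas import *
s=manip.get_state(); print(s['position'],s['contact_force'])
im,K,C=grab('wrist'); p=proj(K,C,[.543,-.017,.1])[0]; blob(im,(0,0,110),(180,60,255),p,70,K,C,.098,'carton')
im,K,C=grab('scene'); save('s12',cv2.resize(im[130:350,270:520],None,fx=3,fy=2.7))
d=np.load('scene0.npz')
```

```text
[ 0.54474343 -0.0179104   0.21290325] [ 0.4158192  -0.34888153 -0.23726243]
carton [326.8 230.2] 4063 cen [ 0.5458 -0.0182] rect [ 0.5472 -0.0181] [0.057 0.055] 85.8 ell [ 0.545  -0.0181] [0.06  0.062]
```

View pics/s12.png

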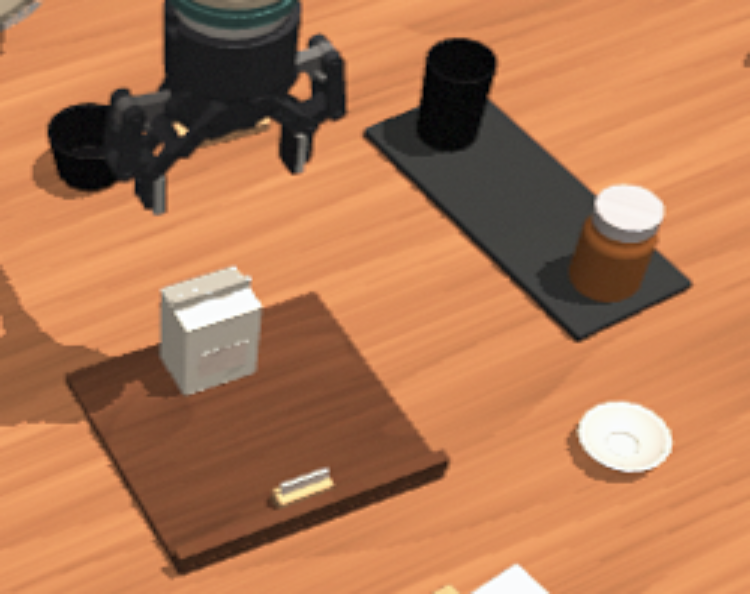

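Carton is back upright and square (yaw 85.8° against 86° before). Jar next.

Emit:
step_arm --increments '[{"grip": 1, "delta_pos": [0.0044, 0.0232, 0], "twist": 6.92}, {"grip": 1, "delta_pos": [0.0044, 0.0232, 0], "twist": 6.92}, {"grip": 1, "delta_pos": [0.0044, 0.0232, 0], "twist": 6.92}, {"grip": 1, "delta_pos": [0.0044, 0.0232, 0], "twist": 6.92}, {"grip": 1, "delta_pos": [0.0044, 0.0232, 0], "twist": 6.92}, {"grip": 1, "delta_pos": [0.0044, 0.0232, 0], "twist": 6.92}, {"grip": 1, "delta_pos": [0.0044, 0.0232, 0], "twist": 6.92}, {"grip": 1, "delta_pos": [0.0044, 0.0232, 0], "twist": 6.92}, {"grip": 1, "delta_pos": [0.0044, 0.0232, 0], "twist": 6.92}, {"grip": 1, "delta_pos": [0.0044, 0.0232, 0], "twist": 6.92}]'

```text
clock: 30.32
position: [0.5859, 0.2154, 0.2064]
ee_rot: [-0.381, -0.594, -0.382, 0.596]
contact_force: [-0.2, -1.2, -0.1]
width: 0.0854
```

Emit:
step_arm --increments '[{"grip": 1, "delta_pos": [0.0044, 0.0232, 0], "twist": 6.92}, {"grip": 1, "delta_pos": [0.0044, 0.0232, 0], "twist": 6.92}, {"grip": 1, "delta_pos": [0.0044, 0.0237, 0], "twist": 6.92}, {"grip": 1, "delta_pos": [0, 0, -0.02], "twist": 0}, {"grip": 1, "delta_pos": [0, 0, -0.03], "twist": 0}, {"grip": 1, "delta_pos": [0, 0, 0], "twist": 0}, {"grip": 1, "delta_pos": [0, 0, 0], "twist": 0}]'

```text
clock: 30.9
position: [0.5978, 0.2839, 0.1552]
ee_rot: [-0.48, -0.516, -0.482, 0.52]
contact_force: [0.3, -0.1, 0.3]
width: 0.0853
```

Run:
```python
from meas import *
s=manip.get_state(); q=s['ee_rot']; print(s['position'],Ro.from_quat([q[1],q[2],q[3],q[0]]).as_matrix()[:,1])
im,K,C=grab('wrist'); p=proj(K,C,[.6,.285,.1])[0]; print(p); blob(im,(0,0,150),(180,60,255),p,60,K,C,.1,'jar')
```

```text
[0.59777393 0.28393651 0.15520221] [ 0.99723253 -0.07408607 -0.00620832]
[330.45135732 255.69002357]
jar [330.6 252.4] 4092 cen [0.6002 0.2872] rect [0.6001 0.2867] [0.046 0.048] 85.9 ell [0.6002 0.2864] [0.047 0.047]
```

Emit:
step_arm --increments '[{"grip": 1, "delta_pos": [0, 0, -0.03], "twist": 0}, {"grip": 1, "delta_pos": [0, 0, -0.04], "twist": 0}, {"grip": 1, "delta_pos": [0, 0, -0.03], "twist": 0}, {"grip": 1, "delta_pos": [0, 0, -0.013], "twist": 0}, {"grip": 1, "delta_pos": [0, 0, 0], "twist": 0}, {"grip": 0.3, "delta_pos": [0, 0, 0], "twist": 0}, {"grip": 0.3, "delta_pos": [0, 0, 0], "twist": 0}, {"grip": 0.3, "delta_pos": [0, 0, 0], "twist": 0}, {"grip": 0.3, "delta_pos": [0, 0, 0], "twist": 0}, {"grip": 0.3, "delta_pos": [0, 0, 0], "twist": 0}]'

```text
clock: 31.78
position: [0.6012, 0.2851, 0.0483]
ee_rot: [0.482, 0.52, 0.48, -0.517]
contact_force: [-1.3, -0.8, 7.1]
width: 0.0523
```

Emit:
step_arm --increments '[{"grip": 0.3, "delta_pos": [0, 0, 0], "twist": 0}, {"grip": 0.3, "delta_pos": [0, 0, 0.01], "twist": 0}, {"grip": 0.3, "delta_pos": [0, 0, 0.02], "twist": 0}, {"grip": 0.3, "delta_pos": [0, 0, 0.03], "twist": 0}, {"grip": 0.3, "delta_pos": [0, 0, 0.03], "twist": 0}, {"grip": 0.3, "delta_pos": [0, 0, 0.03], "twist": 0}, {"grip": 0.3, "delta_pos": [0, -0.015, 0.02], "twist": 0}]'

```text
clock: 32.37
position: [0.6005, 0.2723, 0.1892]
ee_rot: [0.482, 0.52, 0.482, -0.516]
contact_force: [0.1, -1.2, -2.8]
width: 0.0524
```

Emit:
step_arm --increments '[{"grip": 0.3, "delta_pos": [0.002, -0.034, 0], "twist": 0}, {"grip": 0.3, "delta_pos": [0.002, -0.034, 0], "twist": 0}, {"grip": 0.3, "delta_pos": [0.002, -0.034, 0], "twist": 0}, {"grip": 0.3, "delta_pos": [0.002, -0.034, 0], "twist": 0}, {"grip": 0.3, "delta_pos": [0.002, -0.034, 0], "twist": 0}, {"grip": 0.3, "delta_pos": [0.002, -0.034, 0], "twist": 0}, {"grip": 0.3, "delta_pos": [0, -0.011, 0], "twist": 0}, {"grip": 0.3, "delta_pos": [0, 0, -0.02], "twist": 0}, {"grip": 0.3, "delta_pos": [0, 0, -0.035], "twist": 0}, {"grip": 0.3, "delta_pos": [0, 0, -0.035], "twist": 0}]'

```text
clock: 33.2
position: [0.613, 0.0542, 0.0965]
ee_rot: [0.482, 0.52, 0.48, -0.517]
contact_force: [0.6, 0.4, -4.2]
width: 0.0523
```

Emit:
step_arm --increments '[{"grip": 0.3, "delta_pos": [0, 0, -0.025], "twist": 0}, {"grip": 0.3, "delta_pos": [0, 0, -0.012], "twist": 0}, {"grip": 0.3, "delta_pos": [0, 0, -0.005], "twist": 0}, {"grip": 0.3, "delta_pos": [0, 0, -0.002], "twist": 0}, {"grip": 0.3, "delta_pos": [0, 0, 0], "twist": 0}, {"grip": 0.3, "delta_pos": [0, 0, 0], "twist": 0}]'

```text
clock: 33.7
position: [0.6129, 0.0547, 0.0528]
ee_rot: [0.482, 0.519, 0.48, -0.517]
contact_force: [-0.5, -0.5, -3.0]
width: 0.0524
```

Emit:
step_arm --increments '[{"grip": 0.3, "delta_pos": [0, 0, -0.002], "twist": 0}, {"grip": 0.3, "delta_pos": [0, 0, -0.001], "twist": 0}, {"grip": 0.3, "delta_pos": [0, 0, 0], "twist": 0}, {"grip": 0.3, "delta_pos": [0, 0, 0], "twist": 0}]'

```text
clock: 34.03
position: [0.613, 0.0545, 0.0504]
ee_rot: [0.482, 0.519, 0.48, -0.517]
contact_force: [-0.9, -1.0, 5.9]
width: 0.0521
```

Emit:
step_arm --increments '[{"grip": 1, "delta_pos": [0, 0, 0], "twist": 0}, {"grip": 1, "delta_pos": [0, 0, 0], "twist": 0}, {"grip": 1, "delta_pos": [0, 0, 0], "twist": 0}, {"grip": 1, "delta_pos": [0, 0, 0.02], "twist": 0}, {"grip": 1, "delta_pos": [0, 0, 0.035], "twist": 0}, {"grip": 1, "delta_pos": [0, 0, 0.04], "twist": 0}, {"grip": 1, "delta_pos": [0, 0, 0.04], "twist": 0}, {"grip": 1, "delta_pos": [0, 0, 0.02], "twist": 0}]'

```text
clock: 34.7
position: [0.6138, 0.0545, 0.2084]
ee_rot: [0.483, 0.52, 0.479, -0.516]
contact_force: [1.1, 0.1, 0.5]
width: 0.0853
```

Emit:
step_arm --increments '[{"grip": 1, "delta_pos": [-0.0204, 0.022, 0], "twist": 0}, {"grip": 1, "delta_pos": [-0.0204, 0.022, 0], "twist": 0}, {"grip": 1, "delta_pos": [-0.0204, 0.022, 0], "twist": 0}, {"grip": 1, "delta_pos": [-0.0204, 0.022, 0], "twist": 0}, {"grip": 1, "delta_pos": [-0.0204, 0.022, 0], "twist": 0}, {"grip": 1, "delta_pos": [-0.0204, 0.022, 0], "twist": 0}, {"grip": 1, "delta_pos": [-0.0204, 0.022, 0], "twist": 0}, {"grip": 1, "delta_pos": [-0.0204, 0.022, 0], "twist": 0}, {"grip": 1, "delta_pos": [-0.0204, 0.022, 0], "twist": 0}, {"grip": 1, "delta_pos": [-0.0204, 0.022, 0], "twist": 0}]'

```text
clock: 35.53
position: [0.4065, 0.2754, 0.2032]
ee_rot: [0.481, 0.518, 0.481, -0.518]
contact_force: [1.3, 0.0, 0.4]
width: 0.0856
```

Emit:
step_arm --increments '[{"grip": 1, "delta_pos": [0, 0, 0], "twist": 0}, {"grip": 1, "delta_pos": [0, 0, 0], "twist": 0}]'

```text
clock: 35.7
position: [0.4067, 0.2753, 0.2034]
ee_rot: [0.482, 0.518, 0.482, -0.517]
contact_force: [0.4, -0.6, 0.0]
width: 0.0853
```

Run:
```python
from meas import *
s=manip.get_state(); print(s['position'])
im,K,C=grab('wrist'); p=proj(K,C,[.408,.2753,.098])[0]; print(p); np.savez('w13',im=im,K=K,C=C)
print('edge cols', [ (c,im[int(p[1]),c].max()) for c in range(int(p[0])-60,int(p[0])+61,4)])
im,K,C=grab('scene'); blob(im,(0,0,150),(180,60,255),proj(K,C,[.612,.055,.102])[0],25,K,C,.102,'jar back')
blob(im,(0,0,0),(180,255,30),proj(K,C,[.408,.275,.06])[0],40,K,C,.05,'tumbler')
```

```text
[0.40668413 0.275327   0.20335209]
[328.22910896 233.75987613]
edge cols [(268, np.uint8(226)), (272, np.uint8(232)), (276, np.uint8(243)), (280, np.uint8(241)), (284, np.uint8(240)), (288, np.uint8(242)), (292, np.uint8(164)), (296, np.uint8(16)), (300, np.uint8(9)), (304, np.uint8(3)), (308, np.uint8(8)), (312, np.uint8(9)), (316, np.uint8(0)), (320, np.uint8(11)), (324, np.uint8(7)), (328, np.uint8(8)), (332, np.uint8(13)), (336, np.uint8(10)), (340, np.uint8(2)), (344, np.uint8(7)), (348, np.uint8(4)), (352, np.uint8(9)), (356, np.uint8(9)), (360, np.uint8(37)), (364, np.uint8(73)), (368, np.uint8(72)), (372, np.uint8(75)), (376, np.uint8(72)), (380, np.uint8(71)), (384, np.uint8(72)), (388, np.uint8(73))]
jar back [390.1 251.3] 367 cen [0.6124 0.0546] rect [0.6115 0.0549] [0.048 0.045] 62.1 ell [0.6121 0.0547] [0.045 0.047]
tumbler [421.  164.6] 810 cen [0.3996 0.2805] rect [0.3994 0.2812] [0.052 0.138] 48.7 ell [0.3971 0.2827] [0.052 0.151]
```

Jar is back within a millimetre and the tumbler is centred under the gripper. Last pick.

Emit:
step_arm --increments '[{"grip": 1, "delta_pos": [0, 0, -0.03], "twist": 0}, {"grip": 1, "delta_pos": [0, 0, -0.04], "twist": 0}, {"grip": 1, "delta_pos": [0, 0, -0.04], "twist": 0}, {"grip": 1, "delta_pos": [0, 0, -0.03], "twist": 0}, {"grip": 1, "delta_pos": [0, 0, -0.014], "twist": 0}, {"grip": 1, "delta_pos": [0, 0, 0], "twist": 0}, {"grip": 0.3, "delta_pos": [0, 0, 0], "twist": 0}, {"grip": 0.3, "delta_pos": [0, 0, 0], "twist": 0}, {"grip": 0.3, "delta_pos": [0, 0, 0], "twist": 0}, {"grip": 0.3, "delta_pos": [0, 0, 0], "twist": 0}]'

```text
clock: 36.63
position: [0.409, 0.2749, 0.051]
ee_rot: [0.481, 0.519, 0.481, -0.517]
contact_force: [-0.1, -0.5, 2.9]
width: 0.0541
```

Emit:
step_arm --increments '[{"grip": 0.3, "delta_pos": [0, 0, 0], "twist": 0}, {"grip": 0.3, "delta_pos": [0, 0, 0], "twist": 0}, {"grip": 0.3, "delta_pos": [0, 0, 0.01], "twist": 0}, {"grip": 0.3, "delta_pos": [0, 0, 0.02], "twist": 0}, {"grip": 0.3, "delta_pos": [0, 0, 0.03], "twist": 0}, {"grip": 0.3, "delta_pos": [0, 0, 0.04], "twist": 0}, {"grip": 0.3, "delta_pos": [0, 0, 0.03], "twist": 0}, {"grip": 0.3, "delta_pos": [0, 0, 0.02], "twist": 0}]'

```text
clock: 37.3
position: [0.4086, 0.2751, 0.2028]
ee_rot: [0.482, 0.52, 0.481, -0.516]
contact_force: [1.0, 1.1, -3.3]
width: 0.0543
```

Emit:
step_arm --increments '[{"grip": 0.3, "delta_pos": [0.0082, -0.0151, 0], "twist": 0}, {"grip": 0.3, "delta_pos": [0.0164, -0.0302, 0], "twist": 0}, {"grip": 0.3, "delta_pos": [0.0164, -0.0302, 0], "twist": 0}, {"grip": 0.3, "delta_pos": [0.0164, -0.0302, 0], "twist": 0}, {"grip": 0.3, "delta_pos": [0.0164, -0.0302, 0], "twist": 0}, {"grip": 0.3, "delta_pos": [0.0164, -0.0302, 0], "twist": 0}, {"grip": 0.3, "delta_pos": [0.0164, -0.0302, 0], "twist": 0}, {"grip": 0.3, "delta_pos": [0.0164, -0.0302, 0], "twist": 0}, {"grip": 0.3, "delta_pos": [0.0164, -0.0302, 0], "twist": 0}, {"grip": 0.3, "delta_pos": [0.0164, -0.0302, 0], "twist": 0}]'

```text
clock: 38.13
position: [0.5636, -0.0138, 0.1992]
ee_rot: [-0.481, -0.518, -0.481, 0.518]
contact_force: [0.3, 0.8, -1.2]
width: 0.0543
```

Emit:
step_arm --increments '[{"grip": 0.3, "delta_pos": [0.0164, -0.0302, 0], "twist": 0}, {"grip": 0.3, "delta_pos": [0.0164, -0.0302, 0], "twist": 0}, {"grip": 0.3, "delta_pos": [0.0082, -0.0149, 0], "twist": 0}, {"grip": 0.3, "delta_pos": [0, 0, 0], "twist": 0}, {"grip": 0.3, "delta_pos": [0, 0, -0.02], "twist": 0}, {"grip": 0.3, "delta_pos": [0, 0, -0.04], "twist": 0}, {"grip": 0.3, "delta_pos": [0, 0, -0.04], "twist": 0}, {"grip": 0.3, "delta_pos": [0, 0, -0.03], "twist": 0}, {"grip": 0.3, "delta_pos": [0, 0, -0.01], "twist": 0}, {"grip": 0.3, "delta_pos": [0, 0, 0], "twist": 0}]'

```text
clock: 38.97
position: [0.6015, -0.0861, 0.0564]
ee_rot: [-0.479, -0.517, -0.484, 0.519]
contact_force: [0.3, -0.6, -2.3]
width: 0.0538
```

Emit:
step_arm --increments '[{"grip": 0.3, "delta_pos": [0, 0, -0.003], "twist": 0}, {"grip": 0.3, "delta_pos": [0, 0, -0.002], "twist": 0}, {"grip": 0.3, "delta_pos": [0, 0, 0], "twist": 0}, {"grip": 0.3, "delta_pos": [0, 0, 0], "twist": 0}]'

```text
clock: 39.3
position: [0.6057, -0.0879, 0.0561]
ee_rot: [0.482, 0.519, 0.48, -0.518]
contact_force: [0.1, 0.2, -3.3]
width: 0.054
```

Emit:
step_arm --increments '[{"grip": 0.3, "delta_pos": [0, 0, -0.002], "twist": 0}, {"grip": 0.3, "delta_pos": [0, 0, -0.001], "twist": 0}, {"grip": 0.3, "delta_pos": [0, 0, 0], "twist": 0}, {"grip": 0.3, "delta_pos": [0, 0, 0], "twist": 0}]'

```text
clock: 39.63
position: [0.6054, -0.088, 0.053]
ee_rot: [0.482, 0.519, 0.48, -0.518]
contact_force: [-0.3, 1.5, 5.9]
width: 0.054
```

Contact. Release and rise, then check everything.

Emit:
step_arm --increments '[{"grip": 1, "delta_pos": [0, 0, 0], "twist": 0}, {"grip": 1, "delta_pos": [0, 0, 0], "twist": 0}, {"grip": 1, "delta_pos": [0, 0, 0], "twist": 0}, {"grip": 1, "delta_pos": [0, 0, 0.02], "twist": 0}, {"grip": 1, "delta_pos": [0, 0, 0.035], "twist": 0}, {"grip": 1, "delta_pos": [0, 0, 0.04], "twist": 0}, {"grip": 1, "delta_pos": [0, 0, 0.04], "twist": 0}, {"grip": 1, "delta_pos": [0, 0, 0.04], "twist": 0}, {"grip": 1, "delta_pos": [0, 0, 0.04], "twist": 0}, {"grip": 1, "delta_pos": [0, 0, 0.04], "twist": 0}]'

```text
clock: 40.47
position: [0.6041, -0.0875, 0.3082]
ee_rot: [0.481, 0.518, 0.481, -0.518]
contact_force: [0.4, 1.1, 0.3]
width: 0.0855
```

Emit:
step_arm --increments '[{"grip": 1, "delta_pos": [-0.028, 0.04, 0.02], "twist": -5}, {"grip": 1, "delta_pos": [0, 0, 0], "twist": 0}, {"grip": 1, "delta_pos": [0, 0, 0], "twist": 0}, {"grip": 1, "delta_pos": [0, 0, 0], "twist": 0}, {"grip": 1, "delta_pos": [0, 0, 0], "twist": 0}]'

```text
clock: 40.88
position: [0.5821, -0.0564, 0.3204]
ee_rot: [-0.457, -0.538, -0.459, 0.539]
contact_force: [0.0, 0.6, 0.1]
width: 0.0854
```

Run:
```python
from meas import *
s=manip.get_state(); print(s['position'],s['clock'],s['contact_force'])
im,K,C=grab('scene'); save('s14',np.vstack([cv2.resize(im[210:350,280:430],(760,300)),cv2.resize(np.load('scene0.npz')['im'][210:350,280:430],(760,300))]))
for nm,i in (('start',np.load('scene0.npz')['im']),('now',im)):
    print(nm); f=lambda P:proj(K,C,P)[0]
    blob(i,(0,0,150),(180,60,255),f([.612,.055,.102]),25,K,C,.102,'jar')
    blob(i,(0,0,0),(180,255,30),f([.605,-.087,.056]),40,K,C,.056,'tumbler')
    blob(i,(0,0,120),(180,50,255),f([.543,-.017,.07]),32,K,C,.07,'carton')
    for n,P in (('a',[.589,-.303,.046]),('b',[.434,-.313,.046]),('tin',[.512,-.31,.046])): blob(i,(18,100,80),(38,255,255),f(P),20,K,C,.046,n)
```

```text
[ 0.58209095 -0.05644479  0.32041728] 40.8833 [0.01096716 0.59224687 0.0596589 ]
start
jar [390.1 250.8] 369 cen [0.6114 0.0551] rect [0.6116 0.055 ] [0.048 0.045] 62.1 ell [0.6112 0.0552] [0.045 0.047]
tumbler [324.3 287.2] 984 cen [ 0.5995 -0.0857] rect [ 0.5992 -0.0848] [0.05  0.102] 62.1 ell [ 0.5977 -0.0847] [0.052 0.11 ]
carton [343.3 250.6] 988 cen [ 0.5472 -0.0135] rect [ 0.5487 -0.012 ] [0.062 0.105] 74.0 ell [ 0.5445 -0.0128] [0.06  0.112]
a [219.9 332.5] 666 cen [ 0.5911 -0.3043] rect [ 0.5908 -0.3041] [0.057 0.058] 14.3 ell [ 0.5908 -0.304 ] [0.056 0.057]
b [186.1 275.4] 569 cen [ 0.438  -0.3146] rect [ 0.4383 -0.3151] [0.056 0.06 ] 68.9 ell [ 0.4376 -0.3145] [0.056 0.059]
tin [192.2 285.3] 19 cen [ 0.4663 -0.3124] rect [ 0.4666 -0.3124] [0.004 0.017] 5.2 ell [ 0.4663 -0.3123] [0.005 0.017]
now
jar [390.1 251.3] 371 cen [0.6125 0.0545] rect [0.6123 0.0548] [0.046 0.047] 20.9 ell [0.6122 0.0546] [0.046 0.047]
tumbler [324.2 286.8] 988 cen [ 0.5985 -0.0853] rect [ 0.5981 -0.0842] [0.05  0.104] 62.1 ell [ 0.5967 -0.0842] [0.052 0.11 ]
carton [340.4 250.3] 1099 cen [ 0.5438 -0.0184] rect [ 0.5421 -0.0191] [0.064 0.11 ] 61.7 ell [ 0.5421 -0.0179] [0.066 0.109]
a [219.9 332.6] 676 cen [ 0.5914 -0.3044] rect [ 0.5903 -0.3037] [0.056 0.057] 68.6 ell [ 0.591  -0.3041] [0.057 0.057]
b [186.3 275.2] 560 cen [ 0.4377 -0.3142] rect [ 0.4383 -0.3151] [0.056 0.06 ] 68.9 ell [ 0.4372 -0.314 ] [0.056 0.058]
tin [200.9 301.9] 625 cen [ 0.5108 -0.3111] rect [ 0.5105 -0.3115] [0.057 0.06 ] 62.0 ell [ 0.5104 -0.3109] [0.056 0.06 ]
```

View pics/s14.png

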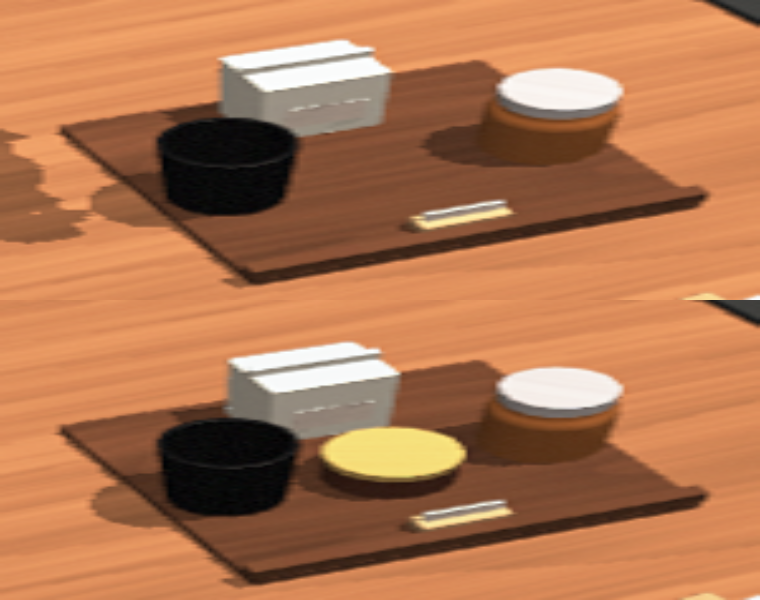

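```bash
python3 -c "
from rig import manip; print(manip.sign_off())"
```

```text
the job is handed in; nothing more can be done
None
```

The job is done and handed in at about 41 s of the 141 s allowed; sign-off gives no verdict. The carton, jar and tumbler went onto the slab. The tin then went into the middle compartment of the gift box. Last, the carton, jar and tumbler went back to their places on the board.

My last checks, measured with the scene camera (calibration good to about 2 mm):

| Item | Result |
|---|---|
| Tin | Lies flat, within about 2 mm of the disc centre |
| Jar | About 1 mm from its start |
| Tumbler | About 1 mm from its start |
| Carton | About 4 mm from its start by eye, about 6 mm by colour mask (limit 15 mm); yaw 85.8° against 86° at the start |
| Two other tins | Have not moved measurably |

- **Carton:** the two carton figures differ because the gripper's shadow had changed, which alters the mask.
- **Force:** setting things down briefly pressed with up to 21 N (the tumbler on the slab), well under the limits.
- **At hand-in:** everything stood upright, and the gripper was open and clear above the board.

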